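Set up the germination stand

TASK

On the potting bench, take the loose tier tray off the sloping rest and set it level on the four-post stand, every corner hole over its own post and the tray fully home on the collars; lower it, do not let it drop. Then open only the lidded box that has the straight bar grip on its lid, take out the small white climate logger and stand it upright on the tray's deck, without dropping it. Keep the two knob lids closed and leave the pots, screwdriver, can and jar where they are.

Things in the scene. Friction and masses are not known exactly. Their poses are not given: they have to be found in the camera images.
- tray: Loose grey tier tray, 190 (x) x 150 (y) mm, 350 g, the same turned half round. Origin: centre of underside, z its upward normal. Deck top at z = 6 mm; rim 3 mm thick to z = 18. Four 16 mm through holes at x = +-80, y = +-60 mm. Starts on the rest, tipped 30 degrees, its face looking up and towards the robot, lowest (-x) edge against a lip 8 mm high: lift it off square to the slope.
- tray_handle (a point): Centre of the tray's bridge handle, 43 mm above the tray's underside, with the tray's axes: a flat-sided bar 12 mm thick (x), 92 mm long (y), 18 mm high, open below, on two legs at y = +-42 mm. Pinched across its x faces it carries the tray firmly.
- rest: Fixed plywood rest for the tray, 205 mm along the slope by 150 mm wide, sloping 30 degrees, low at its -x end (towards the robot), high (about 120 mm) at +x. Origin on the table under its middle; the sloping face passes 66 mm above it.
- stand: Fixed lower tier, grey, 204 (x) x 164 (y) mm, seedlings in it below z = 80 mm. Origin: centre of underside, z up. Four posts at x = +-80, y = +-60 mm: each has a black collar, 26 mm across, top at z = 105 mm; above it an 11 mm diameter pin to z = 138, tapering to 4 mm at z = 150. Tray fully home: its underside at z = 105 mm here, pins up through the holes.
- lid_bar (a joint): Hinge of the lid with the straight bar grip: 0 closed, growing as the lid's front edge rises, 1.57 upright, stop at 2.0 rad. A light friction hinge: the 50 g lid stays where it is left; about 1 N at the grip moves it.
- lid_knob1 (a joint): Hinge of one lid with a round knob (22 mm across), made like lid_bar; 0 closed.
- lid_knob2 (a joint): Hinge of the other lid with a round knob (22 mm across), made like lid_bar; 0 closed.
- bar_grip (a point): Grip point on the correct lid, turning with it: in a black bar 12 mm wide (y), 36 mm long front to back (13 mm before this point, 23 mm behind), standing 24 mm up from the lid's 5 mm plate. The point is 73 mm in front of the hinge axis, 17 mm above the plate's underside, 12 mm above its top. Lid 91 mm front to back, 84 mm wide. Knob lids have knobs at the same place.
- bar_hinge (a point): Middle of that lid's hinge axis, at the far top edge of its box, 49.5 mm above the table. Fixed, with the box's axes: x from the box's front (towards the robot) to the hinge, y along the hinge axis, z up. Lid closed, the grip point is at (-73, 0, 17) mm from here.
- bar_floor (a point): Centre of the inner floor of that box, 7 mm above the table, with the box's axes. Box 90 (x) x 86 (y) mm outside, walls 3 mm, rim 49 mm above the table. Three such boxes stand in a row along y, 88 mm apart, in any order, on a thin board.
- logger: Loose white climate logger, a block 44 (x) x 22 (y) x 30 (z) mm, about 70 g, standing on the floor of the bar-grip box near its middle, long side roughly along the box's x. Origin: centre of its underside.
- pot_a: Bystander: small black pot with a seedling, 52 mm across, 45 mm high without leaves.
- pot_b: Bystander: small black pot of soil, 52 mm across, 45 mm high.
- pot_c: Bystander: terracotta pot with a seedling, 60 mm across, 52 mm high without leaves.
- pot_d: Bystander: terracotta pot with a seedling, 60 mm across, 52 mm high without leaves.
- screwdriver: Bystander: screwdriver lying on the bench.
- can: Bystander: closed can, 66 mm across, 100 mm high.
- jar: Bystander: closed jar, 60 mm across, 80 mm high.
There are look-alikes about, which are no part of the job. Leave any pink or purple look-alike of the part that bears lid_knob1 alone.

How it is judged (in metres and radians):
On the way, in this order (a step that is already met when the one before it is completed fails the run):
1. the tray is fully home on the stand, all four pins through its holes, and let go (z of tray in the frame of stand between 0.102 and 0.109 m and horizontal distance between tray and stand below 0.006 m and angle between tray's own z axis and vertical below 0.04 rad and angle between the x axis of tray and the x axis of stand, either way round below 0.06 rad and contact force between the fingers and tray below 0.2 N), for 0.2 s.
2. the logger stands upright on the deck of the seated tray, let go (z of tray in the frame of stand between 0.102 and 0.109 m and horizontal distance between tray and stand below 0.006 m and angle between tray's own z axis and vertical below 0.04 rad and angle between the x axis of tray and the x axis of stand, either way round below 0.06 rad and x of logger in the frame of tray between -0.088 and 0.088 m and y of logger in the frame of tray between -0.068 and 0.068 m and z of logger in the frame of tray between 0.002 and 0.011 m and angle between logger's own z axis and vertical below 0.12 rad and contact force between the fingers and logger below 0.2 N), for 0.2 s.
At the end, for the whole second after the job is handed in: Tray level (0.04 rad), underside on the collars (102 to 109 mm), centred on the stand within 6 mm, square within 0.06 rad, either way round; logger upright (0.12 rad) on its deck inside the rim; both at rest; knob lids under 0.1 rad; bystanders within 30 mm of their start. Bar lid may stay open (z of tray in the frame of stand between 0.102 and 0.109 m and horizontal distance between tray and stand below 0.006 m and angle between tray's own z axis and vertical below 0.04 rad and angle between the x axis of tray and the x axis of stand, either way round below 0.06 rad and x of logger in the frame of tray between -0.088 and 0.088 m and y of logger in the frame of tray between -0.068 and 0.068 m and z of logger in the frame of tray between 0.002 and 0.011 m and angle between logger's own z axis and vertical below 0.12 rad and linear speed of each of tray, logger below 0.02 m/s and value of joint each of lid_knob1, lid_knob2 below 0.1 rad and distance of each of pot_a, pot_b, pot_c, pot_d, screwdriver, can, jar from where it was at the start of the episode below 0.03 m); the robot touches nothing.
It fails at once if a knob lid was opened (value of joint any of lid_knob1, lid_knob2 above 0.2 rad).
It fails at once if a bystander was pushed away or knocked over (distance of any of pot_a, pot_b, pot_c, pot_d, screwdriver, can, jar from where it was at the start of the episode above 0.04 m).
It fails at once if the tray was dropped onto the stand (moving faster than 0.55 m/s below the pins' tops) (horizontal distance between tray and stand below 0.04 m and z of tray in the frame of stand below 0.15 m and linear speed of tray above 0.55 m/s).
It fails at once if the logger was dropped onto the tray (moving faster than 0.7 m/s just above the deck) (horizontal distance between logger and tray below 0.11 m and z of logger in the frame of tray between 0 and 0.05 m and linear speed of logger above 0.7 m/s).
It also fails if it takes over 72 s, if anything falls off the work surface, if the arm or the gripper's body presses on something with over 40 N, if the wrist force passes 120 N, or if a joint passes its speed limit or range.

ROBOT

A 6-joint arm with a two-finger parallel gripper is mounted at the origin on the work surface. World frame = base frame: x ahead of the robot, y to its left, z up, the work surface at z = 0. Lengths are in mm, angles in rad, forces in N, time in s.
With the tool pointing down it reaches from about 400 to 925 mm from the base axis. Payload 12.5 kg.
Tool frame: the origin (TCP) lies midway between the tips of the shut fingers; the grasp point (between the pads) lies 19 mm behind it (bot.pinch_z is the z of the grasp point in the tool frame, in mm); z points along the fingers, x is the direction in which the jaws open and shut, and the axes are right-handed (so a half turn about z gives the same grasp; the last joint's range is limited). The gripper opens to 95 mm and grips with 3 to 60 N. Pads are 20 mm wide; open, the fingers measure 119 mm over their backs; the gripper's body (75 mm by 180 mm) begins 59 mm behind the grasp point.
Start: joints at [-0.106, 0.491, 1.559, -0, 1.092, -0.106], TCP at [625.017, 0.021, 214.661] pointing down, gripper open.
Joint ranges: [-3.1, 3.1], [-0.84, 2.19], [0.05, 2.79], [-1.13, 4.28], [0.06, 2.93], [-2.69, 2.69]. Speed limits (rad/s): [2.22, 2.22, 2.79, 3.14, 3.14, 3.14].

INTERFACE

Orientations are given as a unit quaternion [x, y, z, w].
In Python, from workcell import read_state, optics, job, nets, bot gives the robot as it stands.
- The arm moves only by the tool step_arm, never from a script. Its argument "commands" is a list of rows, each a list of 3 entries, a list of its own where there are three numbers: the opening in per cent of the stroke, from 0 (shut) to 100 (fully open), then the shift along the tool's x, y, z in m, then the turn, a rotation vector about the tool's x, y, z in degrees. A call has 1 to 5 rows; each row is the pose to reach, as a shift and turn from the pose measured when the call began, along the tool's axes at that moment; what a row does not reach only later rows make up. A row lasts 1/12 s, in which the tool goes at most 41.7 mm and 7.16 degrees, less where a joint would pass 70% of its speed; a pose out of reach is approached as far as the arm can. A call with a gripper value outside its range is refused whole. The fingers move at their own pace and stop on an object; the grip force is fixed at half the most. Time passes only in rows, so rows that repeat a pose let the fingers close. It gives the time, the measured TCP pose, the force and the opening at its end, in the units of the state.
- read_state(): the state, without advancing time (a new reading comes with each control period).
- optics.snapshot(name): name is "scene" or "side" or "wrist"; returns a dict with "frame" (480x640x3 uint8, red, green, blue), "z_map" (480x640 float32, mm along the optical axis (not along the pixel's ray), 0 where there is no reading), "fx", "fy", "cx", "cy" (pixels), "rvec" (rotation vector, rad) and "tvec" (3), from world to camera coordinates, as OpenCV has them. Camera axes: x right, y down, z forward; pixel columns grow to the right and rows downward; lengths in mm; the calibration is good to about 2 mm. A picture is of the moment at which its call begins.
- job.sign_off(): hands the job in, once; it reports no verdict.
Trained networks look in a picture, given as the dict that the camera call returned (one of the last four; its "shot" number tells which), for a name from the list of things; names that differ only in an ending like _2 or _b are one class to them, and where a whole thing is asked for, a point or a joint stands for the part that bears it (a point fixed in the world has none). Each returns a list of dicts, best first, with "score" (0 to 1); they miss things now and then, are a little off and sometimes report something else, mostly with a low value. They report only what shows in the picture. A call takes as long as a camera call. They do not tell look-alikes from the thing itself.
- nets.spot_in(name, picture): "point" ([column, row] in pixels, amid what is visible of it).
The state is a dict: "t": time; "qpos": joint angles; "joint_velocities": joint speeds; "joint_torque": joint torques, N m; "tcp_pos": TCP position; "ee_rot": TCP orientation; "force": force on the tool from outside, world axes, zero at the start; "ft_torque": the same for the moment, N m; "grip_width": finger opening in mm.
Only numpy, scipy, OpenCV 4.12 (cv2) and the standard library are available. Lean on these libraries where they do the work, as an engineer would, in place of code of your own. Each camera call takes 0.05 s, during which the arm holds its last target.

## Working session

There is one attempt and no reset: what is moved stays moved. The work goes in short steps, Python scripts to look and compute and a tool call to move; the robot and the scene stay as the last step left them, time stands still between calls to the robot, and variables do not carry over. Pictures are saved under pics/ and viewed, and the job is handed in when it is done.

Besides the shell and the picture viewer there is one more tool, called by a JSON object that holds its "op" and its "data". step_arm: Moves the arm, as the interface text tells. Its arguments: {"type":"object","properties":{"commands":{"type":"array"}},"required":["commands"]}

```bash
ls; mkdir -p pics
cat > h.py <<'E'
import numpy as np, cv2
from scipy.spatial.transform import Rotation as R
from workcell import read_state, optics, job, nets, bot
def cam(p):
    Rm=cv2.Rodrigues(np.array(p["rvec"],float))[0]; return Rm,np.array(p["tvec"],float).ravel()
def cloud(p):
    z=p["z_map"]; v,u=np.mgrid[0:z.shape[0],0:z.shape[1]]
    P=np.stack([(u-p["cx"])/p["fx"]*z,(v-p["cy"])/p["fy"]*z,z],-1)
    Rm,t=cam(p); W=(P-t)@Rm; W[z<=0]=np.nan; return W
def proj(p,X):
    Rm,t=cam(p); c=np.atleast_2d(X)@Rm.T+t
    return np.stack([c[:,0]/c[:,2]*p["fx"]+p["cx"],c[:,1]/c[:,2]*p["fy"]+p["cy"]],-1)
def save(p,n): cv2.imwrite("pics/%s.png"%n,p["frame"][:,:,::-1]); np.savez("pics/%s.npz"%n,**{k:p[k] for k in ["frame","z_map","fx","fy","cx","cy","rvec","tvec"]})
def load(n): return {k:v for k,v in np.load("pics/%s.npz"%n).items()}
def st(): 
    s=read_state(); print("t",s["t"],"tcp",np.round(s["tcp_pos"],1),"q",np.round(s["ee_rot"],4),"F",np.round(s["force"],1),"w",round(s["grip_width"],1),"qpos",np.round(s["qpos"],3)); return s
E
python3 - <<'E'
from h import *
st();print(bot.pinch_z)
for n in ["scene","side"]:
    p=optics.snapshot(n); save(p,n+"0")
    Rm,t=cam(p); print(n,"campos",np.round(-Rm.T@t), p["shot"])
    for k in ["tray","tray_handle","stand","lid_bar","lid_knob1","bar_grip","rest","logger","pot_a","pot_c","screwdriver","can","jar"]:
        try: print(k,[(np.round(d["point"]).tolist(),round(d["score"],2)) for d in nets.spot_in(k,p)])
        except Exception as e: print(k,e)
E
```

```text
pics
t 0.0 tcp [624.7   0.  214.1] q [ 1.e+00 -0.e+00 -6.e-04 -1.e-04] F [-0.2  0.4  0.4] w 95.2 qpos [-0.106  0.492  1.559  0.     1.092 -0.106]
-18.8
scene campos [1571. -726.  964.] 1
tray [([392.0, 210.0], 0.81)]
tray_handle [([391.0, 213.0], 0.88), ([241.0, 256.0], 0.43), ([422.0, 197.0], 0.35)]
stand [([322.0, 276.0], 0.89)]
lid_bar [([187.0, 288.0], 0.84)]
lid_knob1 [([119.0, 271.0], 0.69), ([184.0, 246.0], 0.65), ([248.0, 284.0], 0.61), ([218.0, 287.0], 0.58)]
bar_grip [([184.0, 290.0], 0.78)]
rest [([410.0, 229.0], 0.95)]
logger [([218.0, 287.0], 0.28), ([185.0, 294.0], 0.28)]
pot_a [([242.0, 254.0], 0.69), ([305.0, 325.0], 0.66), ([301.0, 230.0], 0.64), ([426.0, 267.0], 0.59), ([425.0, 195.0], 0.24), ([320.0, 276.0], 0.18)]
pot_c [([242.0, 254.0], 0.69), ([305.0, 325.0], 0.66), ([301.0, 230.0], 0.64), ([426.0, 267.0], 0.59), ([425.0, 195.0], 0.24), ([320.0, 276.0], 0.18)]
screwdriver [([351.0, 310.0], 0.93), ([185.0, 291.0], 0.19)]
can [([227.0, 335.0], 0.74)]
jar [([185.0, 290.0], 0.7), ([423.0, 197.0], 0.69)]
side campos [ 406. -863. 1119.] 2
tray [([314.0, 163.0], 0.93)]
tray_handle [([312.0, 161.0], 0.72), ([264.0, 246.0], 0.66)]
stand [([356.0, 271.0], 0.97), ([318.0, 413.0], 0.37)]
lid_bar [([337.0, 370.0], 0.73), ([322.0, 404.0], 0.6)]
lid_knob1 [([220.0, 374.0], 0.9), ([337.0, 371.0], 0.87), ([357.0, 336.0], 0.84), ([230.0, 467.0], 0.78)]
bar_grip [([324.0, 405.0], 0.74)]
rest [([323.0, 185.0], 0.98)]
logger []
pot_a [([441.0, 318.0], 0.88), ([272.0, 320.0], 0.81), ([402.0, 194.0], 0.52)]
pot_c [([441.0, 318.0], 0.88), ([272.0, 320.0], 0.81), ([402.0, 194.0], 0.52)]
screwdriver [([427.0, 274.0], 0.98), ([357.0, 270.0], 0.59)]
can [([428.0, 391.0], 0.91), ([268.0, 320.0], 0.71)]
jar [([294.0, 129.0], 0.74)]
```

View pics/scene0.png

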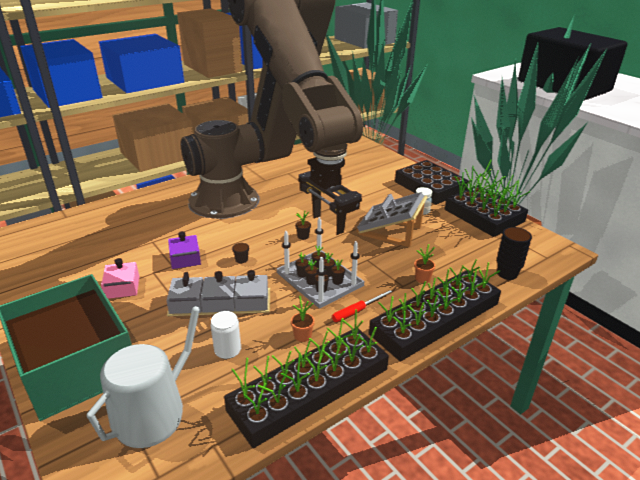

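View pics/side0.png

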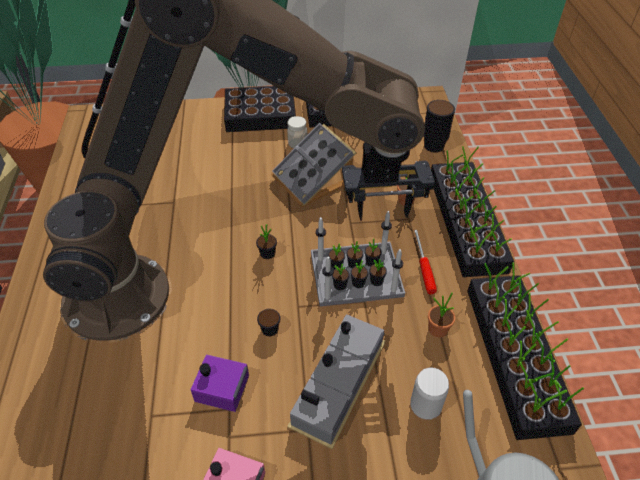

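The scene view shows the tray on its rest around (392,210), the stand around (322,276) and the grey box row around (218,290). The side view shows the bar lid as the nearest box, around (310,400). Next I'll measure from depth.

Run:
```python
from h import *
for n in ["scene0","side0"]:
    p=load(n); W=cloud(p)
    pts={"scene0":{"tray":(392,212),"stand":(322,276),"lidbar":(184,290),"can":(227,335),"jar":(424,196)},"side0":{"tray":(314,163),"stand":(356,271),"bar":(310,397),"k1":(328,359),"k2":(346,327),"can":(428,391),"jar":(296,128)}}[n]
    for k,(u,v) in pts.items(): print(n,k,np.round(W[v,u]))
p=load("side0")
def crop(n,u0,v0,u1,v1,s,o):
    p=load(n); c=p["frame"][v0:v1,u0:u1,::-1]; cv2.imwrite("pics/%s.png"%o,cv2.resize(c,None,fx=s,fy=s,interpolation=cv2.INTER_CUBIC))
crop("side0",260,110,420,310,3,"c1"); crop("side0",280,300,460,450,4,"c2")
# height map overview 
for n in ["scene0","side0"]:
    W=cloud(load(n)).reshape(-1,3); W=W[~np.isnan(W[:,0])]
    m=(W[:,2]>125)&(W[:,2]<152)&(W[:,0]>450)&(W[:,0]<900)&(W[:,1]>-200)&(W[:,1]<200)
    P=W[m]; 
    # cluster
    from scipy.cluster.hierarchy import fcluster,linkage
    if len(P)<3000:
        c=fcluster(linkage(P[:,:2],"single"),12,"distance")
        for i in set(c):
            q=P[c==i]
            if len(q)>4: print(n,len(q),np.round(q.mean(0),1),np.round(q.min(0)),np.round(q.max(0)))
    else: print(len(P))
```

```text
scene0 tray [508. 349.  78.]
scene0 stand [669. -51.  96.]
scene0 lidbar [ 464. -357.   57.]
scene0 can [ 705. -354.   80.]
scene0 jar [539. 458. 117.]
side0 tray [503. 309. 110.]
side0 stand [573. -18.  49.]
side0 bar [ 438. -341.   76.]
side0 k1 [ 481. -261.   76.]
side0 k2 [ 527. -190.   78.]
side0 can [ 664. -361.   97.]
side0 jar [467. 511.  74.]
scene0 5 [ 891.8 -103.3  129.1] [ 890. -106.  127.] [ 893. -102.  132.]
scene0 5 [ 857.6 -134.2  126.2] [ 855. -138.  126.] [ 861. -130.  127.]
scene0 28 [498.1  61.7 137.2] [492.  56. 125.] [503.  67. 151.]
scene0 30 [501.8 -56.7 137.7] [494. -62. 125.] [505. -51. 151.]
scene0 30 [655.7  69.3 139.2] [648.  63. 127.] [664.  75. 152.]
scene0 34 [662.3 -51.3 138.8] [657. -57. 125.] [668. -47. 151.]
side0 38 [660.3 -49.6 139.4] [656. -55. 125.] [666. -42. 151.]
side0 37 [655.3  70.1 137.9] [651.  64. 125.] [661.  77. 152.]
side0 40 [501.3 -56.9 138.8] [497. -62. 126.] [506. -51. 150.]
side0 35 [496.4  63.5 137.6] [493.  58. 126.] [500.  67. 149.]
side0 7 [ 892.7 -101.5  129.2] [ 890. -103.  126.] [ 896. -101.  136.]
```

Run:
```python
from h import *
p=optics.snapshot("wrist"); save(p,"w0"); Rm,t=cam(p); print(np.round(-Rm.T@t),np.round(Rm,2),p["fx"])
```

```text
[626.  71. 385.] [[ 1.   -0.    0.  ]
 [-0.   -0.97  0.26]
 [ 0.   -0.26 -0.97]] 338.422758695296
```

View pics/c1.png

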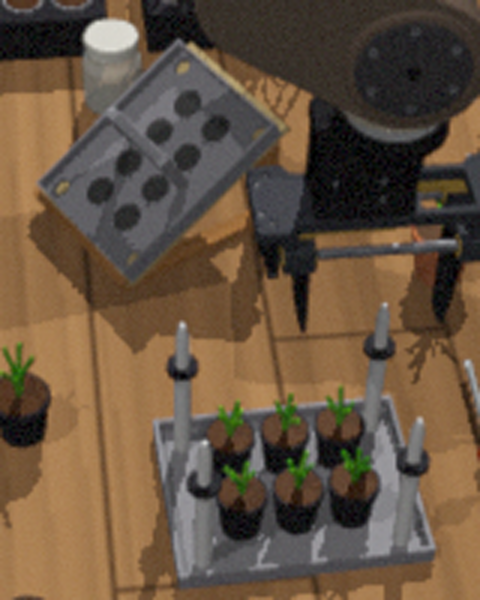

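View pics/c2.png

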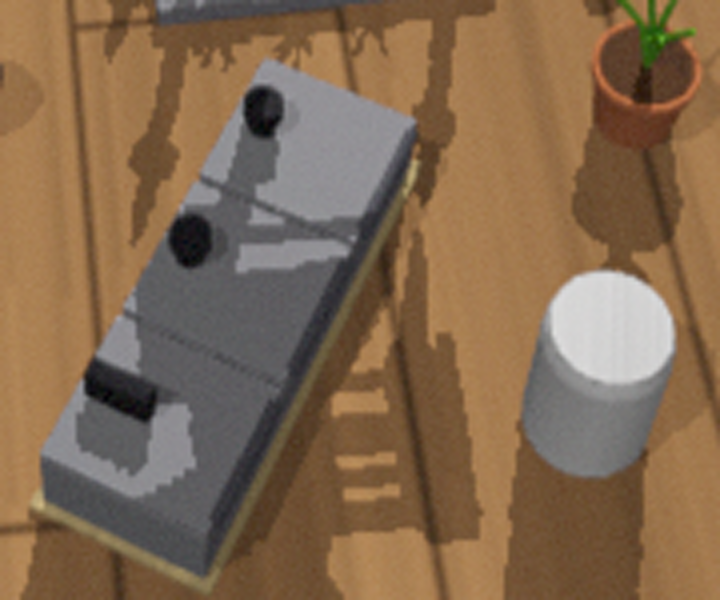

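View pics/w0.png

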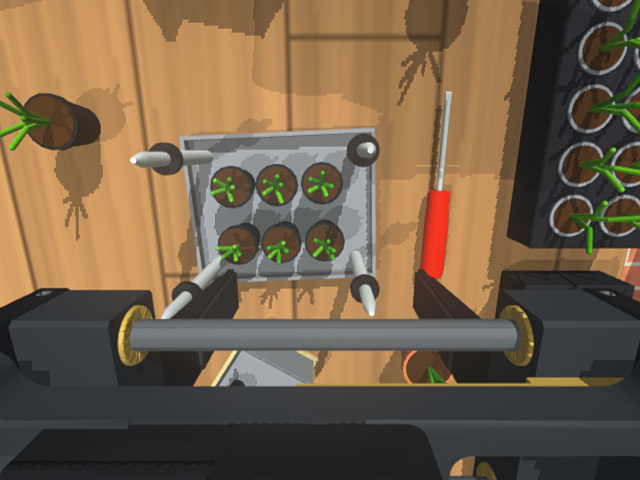

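The wrist view shows the stand whole, with the four collars at about (166,158), (363,150), (190,293) and (365,288). I'll fit the tray, stand and box poses.

```bash
cat > fit.py <<'E'
from h import *
from scipy.optimize import least_squares
def stand_fit(ps,x0=(578,9,.043)):
    L=[]
    for p in ps:
        W=cloud(p).reshape(-1,3); W=W[~np.isnan(W[:,0])]
        L.append(W[(W[:,2]>112)&(W[:,2]<136)&(abs(W[:,0]-x0[0])<110)&(abs(W[:,1]-x0[1])<95)])
    P=np.vstack(L)
    def pins(a):
        c,s=np.cos(a[2]),np.sin(a[2]); B=np.array([[80,60],[80,-60],[-80,60],[-80,-60]]); return B@np.array([[c,s],[-s,c]])+a[:2]
    def f(a):
        d=np.linalg.norm(P[:,None,:2]-pins(a)[None],axis=2).min(1); return d-5.5
    d=f(x0);P=P[d<12]
    r=least_squares(f,x0,loss="soft_l1",f_scale=1.0); return r.x,np.sqrt(np.mean(f(r.x)**2)),len(P)
E
python3 - <<'E'
from fit import *
for s in (["scene0"],["side0"],["w0"],["scene0","side0","w0"]):
    print(s,stand_fit([load(n) for n in s]))
# tray
for n in ["scene0","side0"]:
    p=load(n); W=cloud(p); f=p["frame"].astype(int)
    sat=f.max(2)-f.min(2)
    m=(abs(W[...,0]-500)<170)&(abs(W[...,1]-330)<170)&(W[...,2]>25)&(W[...,2]<185)&(sat<30)
    P=W[m]; 
    # ransac plane
    rng=np.random.default_rng(0);best=None
    for _ in range(600):
        a=P[rng.choice(len(P),3,False)]; nn=np.cross(a[1]-a[0],a[2]-a[0]); l=np.linalg.norm(nn)
        if l<100: continue
        nn/=l; nn*=np.sign(nn[2]) 
        if abs(nn[2]-np.cos(np.pi/6))>.08: continue
        k=(abs((P-a[0])@nn)<1.5).sum()
        if best is None or k>best[0]: best=(k,nn,a[0])
    k,nn,a=best; q=P[abs((P-a)@nn)<2]; c=q.mean(0); nn=np.linalg.svd(q-c)[2][2]; nn*=np.sign(nn[2])
    h=(P-c)@nn
    print(n,k,len(P),"n",np.round(nn,3),"tilt",np.degrees(np.arccos(nn[2])),"yaw",np.degrees(np.arctan2(-nn[1],-nn[0])),"c",np.round(c))
    print(np.histogram(h,bins=np.arange(-10,60,4)))
E
```

```text
['scene0'] (array([5.77474436e+02, 7.69379228e+00, 4.32609690e-02]), np.float64(2.03092703053324), 109)
['side0'] (array([5.78912615e+02, 1.01536481e+01, 4.28700405e-02]), np.float64(1.453612581874046), 125)
['w0'] (array([5.79025334e+02, 8.22172769e+00, 4.04866997e-02]), np.float64(0.29904941435535876), 633)
['scene0', 'side0', 'w0'] (array([5.78998841e+02, 8.33494950e+00, 4.06607976e-02]), np.float64(1.0785371600910674), 867)
scene0 445 1280 n [-0.439 -0.242  0.865] tilt 30.083860006057055 yaw 28.845903079390617 c [500. 355.  76.]
(array([ 29, 138, 538, 194, 162,  81,  12,   9,   8,  14,  18,  19,  20,
        29,   6,   0,   0]), array([-10,  -6,  -2,   2,   6,  10,  14,  18,  22,  26,  30,  34,  38,
        42,  46,  50,  54,  58]))
side0 989 3180 n [-0.442 -0.246  0.863] tilt 30.357205443759735 yaw 29.100281740927574 c [503. 354.  73.]
(array([  68,  436, 1259,  764,  239,  173,   59,   13,    5,    2,    8,
          9,    9,   46,   61,    9,    0]), array([-10,  -6,  -2,   2,   6,  10,  14,  18,  22,  26,  30,  34,  38,
        42,  46,  50,  54,  58]))
```

Run:
```python
from fit import *
yaw=np.radians(29)
Rt=R.from_euler("ZY",[yaw,-np.pi/6]) # x axis uphill
print(np.round(Rt.as_matrix(),3))
for n in ["scene0","side0"]:
    p=load(n); W=cloud(p); f=p["frame"].astype(int); sat=f.max(2)-f.min(2)
    m=(abs(W[...,0]-500)<170)&(abs(W[...,1]-350)<170)&(W[...,2]>25)&(W[...,2]<200)&(sat<30)
    P=W[m]@Rt.as_matrix() # coords in tray axes
    z0=np.median(P[:,2]); 
    hh=np.histogram(P[:,2],bins=np.arange(z0-20,z0+20,1)); zd=hh[1][hh[0].argmax()]+.5
    Q=P-[0,0,zd]
    rim=Q[(Q[:,2]>7)&(Q[:,2]<14)]
    han=Q[(Q[:,2]>26)&(Q[:,2]<50)]
    dk=Q[(abs(Q[:,2])<3)]
    print(n,"zd",zd)
    for k,A in (("rim",rim),("han",han),("deck",dk)):
        print(k,len(A),"x",np.round(np.percentile(A[:,0],[1,5,50,95,99]),1),"y",np.round(np.percentile(A[:,1],[1,5,50,95,99]),1))
    t=Q[(Q[:,2]>41)&(Q[:,2]<50)]; print(np.round(t.mean(0),1), np.polyfit(t[:,1],t[:,0],1), np.round(t[:,0].min(),1),t[:,0].max())
    cv2.imwrite("pics/m_%s.png"%n,(m*255).astype(np.uint8))
```

```text
[[ 0.757 -0.485 -0.437]
 [ 0.42   0.875 -0.242]
 [ 0.5    0.     0.866]]
scene0 zd -239.1607439458562
rim 219 x [467.4 469.5 584.5 657.7 659.1] y [-14.7 -12.9  25.1 139.8 143.3]
han 107 x [557.4 559.6 566.4 570.  572.3] y [ 15.6  18.   53.9 102.  109.4]
deck 665 x [468.4 474.1 572.  654.6 657.6] y [-14.9 -10.6  67.3 135.3 141.9]
[565.3  55.8  44.5] [3.22229715e-02 5.63494012e+02] 556.8 573.2026462103147
side0 zd -242.37504013313662
rim 317 x [469.2 470.7 564.4 657.1 658.1] y [-12.8 -11.1  31.9 141.6 143.4]
han 139 x [557.9 558.  563.5 569.2 569.5] y [ 19.   20.1  61.3 105.6 110.1]
deck 1766 x [474.5 482.3 569.3 648.5 654.8] y [-10.1   3.2  65.3 134.8 141.2]
[563.7  65.2  45.8] [-8.95967786e-03  5.64287615e+02] 557.8 569.5141719588762
```

```bash
cat > plan.py <<'E'
from fit import *
FL=np.diag([1.,-1,-1])
def toolR(yaw,tilt=0.): return R.from_matrix(R.from_euler("ZY",[yaw,-tilt]).as_matrix()@FL)
def plan(pos,Rg,s=None):
    s=s or read_state(); R0=R.from_quat(s["ee_rot"]); d=R0.inv().apply(np.array(pos)-s["tcp_pos"])/1000; r=(R0.inv()*Rg).as_rotvec(degrees=True)
    print("SHIFT",np.round(d,4).tolist(),"TURN",np.round(r,2).tolist(),"| mm %.1f deg %.1f"%(np.linalg.norm(d)*1000,np.linalg.norm(r)))
E
python3 - <<'E'
from plan import *
st(); plan([423,309,226],toolR(np.radians(29),np.pi/6))
E
```

```text
t 1.45 tcp [625.   -0.  214.6] q [1. 0. 0. 0.] F [ 0.9 -0.2 -0.3] w 94.8 qpos [-0.106  0.491  1.559 -0.     1.092 -0.106]
SHIFT [-0.202, -0.309, -0.0114] TURN [7.59, 29.35, -28.33] | mm 369.3 deg 41.5
```

{"op": "step_arm", "data": {"commands": [[100,[-0.202,-0.309,-0.011],[7.6,29.3,-28.3]],[100,[-0.202,-0.309,-0.011],[7.6,29.3,-28.3]],[100,[-0.202,-0.309,-0.011],[7.6,29.3,-28.3]],[100,[-0.202,-0.309,-0.011],[7.6,29.3,-28.3]],[100,[-0.202,-0.309,-0.011],[7.6,29.3,-28.3]]]}}

```text
t: 1.87
tcp_pos: [509.6, 175.2, 221.5]
ee_rot: [0.951, 0.211, 0.22, -0.056]
force: [0.6, 1.5, 0.7]
grip_width: 95.4
```

Run:
```python
from plan import *
st(); plan([423,309,226],toolR(np.radians(29),np.pi/6))
```

```text
t 1.8667 tcp [509.6 175.2 221.5] q [ 0.9507  0.2114  0.2198 -0.0561] F [0.6 1.5 0.7] w 95.4 qpos [ 0.134  0.23   2.058  0.346  0.441 -0.586]
SHIFT [-0.0181, -0.158, -0.0115] TURN [1.07, 3.76, -3.68] | mm 159.5 deg 5.4
```

{"op": "step_arm", "data": {"commands": [[100,[-0.018,-0.158,-0.011],[1.1,3.8,-3.7]],[100,[-0.018,-0.158,-0.011],[1.1,3.8,-3.7]],[100,[-0.018,-0.158,-0.011],[1.1,3.8,-3.7]],[100,[-0.018,-0.158,-0.011],[1.1,3.8,-3.7]],[100,[-0.018,-0.158,-0.011],[1.1,3.8,-3.7]]]}}

```text
t: 2.28
tcp_pos: [422.0, 310.7, 226.1]
ee_rot: [0.935, 0.242, 0.251, -0.065]
force: [0.5, 0.3, -0.4]
grip_width: 94.9
```

Run:
```python
from plan import *
st(); plan([423,309,226],toolR(np.radians(29),np.pi/6))
p=optics.snapshot("wrist"); save(p,"w1")
```

```text
t 2.2833 tcp [422.  310.7 226.1] q [ 0.9347  0.2425  0.2514 -0.0654] F [ 0.5  0.3 -0.4] w 94.9 qpos [ 5.090e-01  1.920e-01  2.128e+00 -1.000e-03  2.960e-01  2.000e-03]
SHIFT [-0.0, 0.002, 0.0001] TURN [-0.06, -0.11, 0.07] | mm 2.0 deg 0.1
```

View pics/w1.png

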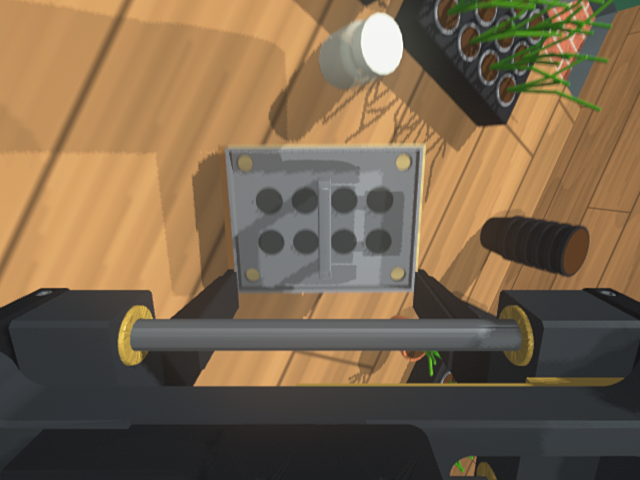

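The wrist view shows the tray square on: the handle bar is at column 324, rows 180–278, and the holes are at (245,163), (403,162), (252,274) and (397,273). I'll fit it from depth and the holes.

Run:
```python
from plan import *
p=load("w1"); W=cloud(p); f=p["frame"].astype(int); sat=f.max(2)-f.min(2)
yaw=np.radians(29); Rt=R.from_euler("ZY",[yaw,-np.pi/6]).as_matrix()
m=np.zeros(W.shape[:2],bool); m[135:295,215:430]=True; m&=(sat<35)&~np.isnan(W[...,0])
P=W[m]@Rt; h=np.histogram(P[:,2],bins=np.arange(-270,-200,.5)); zd=h[1][h[0].argmax()]+.25; print("zd",zd)
Q=P-[0,0,zd]
A=np.c_[P[abs(Q[:,2])<2][:,:2],np.ones((abs(Q[:,2])<2).sum())]; print("plane slopes",np.linalg.lstsq(A,P[abs(Q[:,2])<2][:,2],rcond=None)[0])
t=Q[(Q[:,2]>43)&(Q[:,2]<50)]; print("handle top n",len(t),t.mean(0).round(1),"x",np.percentile(t[:,0],[2,98]),"y",np.percentile(t[:,1],[2,98]),"z",np.median(t[:,2]),np.polyfit(t[:,1],t[:,0],1))
r=Q[(Q[:,2]>9)&(Q[:,2]<14)]; print("rim x",np.percentile(r[:,0],[1,99]),"y",np.percentile(r[:,1],[1,99]))
# holes: segment yellowish blobs, intersect ray with deck plane
Rm,tt=cam(p); C=-Rm.T@tt
hsv=cv2.cvtColor(p["frame"],cv2.COLOR_RGB2HSV)
H=[]
for (u,v) in [(245,163),(403,162),(252,274),(397,273)]:
    s=sat[v-12:v+13,u-12:u+13]>40; 
    n,l,stt,ce=cv2.connectedComponentsWithStats(s.astype(np.uint8)); k=1+stt[1:,4].argmax(); c=ce[k]+[u-12,v-12]
    d=Rm.T@np.array([(c[0]-p["cx"])/p["fx"],(c[1]-p["cy"])/p["fy"],1]); nn=Rt[:,2]; X=C+d*((zd-C@nn)/(d@nn)); H.append(X@Rt); print(c.round(1),stt[k],(X@Rt).round(1))
H=np.array(H); c=H.mean(0); print("holes centre",c.round(2),"yaw err deg",np.degrees(np.arctan2(*( (H[1]-H[0]+H[3]-H[2])[[1,0]]))), H[1]-H[0],H[0]-H[2])
g=Rt@(np.r_[c[:2],zd+37]); print("handle world",g.round(1))
```

```text
zd -242.75
plane slopes [ 9.33345170e-04  3.43544842e-03 -2.43298339e+02]
handle top n 1223 [562.9  66.9  45.9] x [557.24856641 568.33847126] y [ 21.10966504 109.39247272] z 45.93154835077499 [-7.50708841e-03  5.63388492e+02]
rim x [467.96468504 657.93145705] y [ -8.67821429 139.5632051 ]
[244.7 162.6] [  5   5  14  14 152] [ 483.2  126.3 -242.7]
[402.6 161.8] [  5   4  14  16 179] [ 641.6  127.3 -242.7]
[252.2 274.2] [ 7  8 12 10 94] [ 484.2    7.5 -242.7]
[397.2 273.4] [  6   7  13  12 122] [ 642.7    8.3 -242.8]
holes centre [ 562.93   67.35 -242.75] yaw err deg 0.3292693212518015 [1.58462143e+02 9.34928593e-01 2.84217094e-14] [-1.06919382e+00  1.18866017e+02 -2.84217094e-14]
handle world [483.7 345.1 103.3]
```

Run:
```python
from plan import *
st(); Rg=R.from_matrix(R.from_euler("ZYZ",[29,-30,.4],degrees=True).as_matrix()@FL)
n=Rg.apply([0,0,-1]); g=np.array([483.7,345.1,103.3])
plan(g-18.8*n,Rg)
```

```text
t 2.3333 tcp [420.8 312.2 226.2] q [ 0.9349  0.2418  0.2513 -0.0658] F [-1.1 -0.7  0.4] w 94.8 qpos [ 0.513  0.192  2.128 -0.007  0.296  0.013]
SHIFT [-0.0003, 0.002, 0.1607] TURN [-0.09, -0.12, -0.42] | mm 160.7 deg 0.4
```

{"op": "step_arm", "data": {"commands": [[100,[0,0.002,0.04],[0,0,-0.4]],[100,[0,0.002,0.08],[0,0,-0.4]],[100,[0,0.002,0.11],[0,0,-0.4]],[100,[0,0.002,0.135],[0,0,-0.4]],[100,[0,0.002,0.145],[0,0,-0.4]]]}}

```text
t: 2.75
tcp_pos: [489.6, 349.0, 106.6]
ee_rot: [0.936, 0.246, 0.243, -0.062]
force: [0.1, -0.1, -0.8]
grip_width: 95.1
```

{"op": "step_arm", "data": {"commands": [[100,[0,0,0.008],[0,0,0]],[100,[0,0,0.016],[0,0,0]],[100,[0,0,0.016],[0,0,0]]]}}

```text
t: 3.0
tcp_pos: [498.6, 354.4, 96.6]
ee_rot: [0.937, 0.246, 0.24, -0.061]
force: [0.0, -1.1, 0.1]
grip_width: 95.2
```

Run:
```python
from plan import *
st(); Rg=R.from_matrix(R.from_euler("ZYZ",[29,-30,.4],degrees=True).as_matrix()@FL)
n=Rg.apply([0,0,-1]); g=np.array([483.7,345.1,103.3])
plan(g-18.8*n,Rg)
p=optics.snapshot("wrist"); save(p,"w2")
```

```text
t 3.0 tcp [498.6 354.4  96.6] q [ 0.9371  0.2457  0.2403 -0.0614] F [ 0.  -1.1  0.1] w 95.2 qpos [ 0.511  0.523  2.051 -0.031  0.065  0.028]
SHIFT [-0.0118, 0.0008, 0.0045] TURN [-0.02, 1.28, -0.02] | mm 12.6 deg 1.3
```

View pics/w2.png

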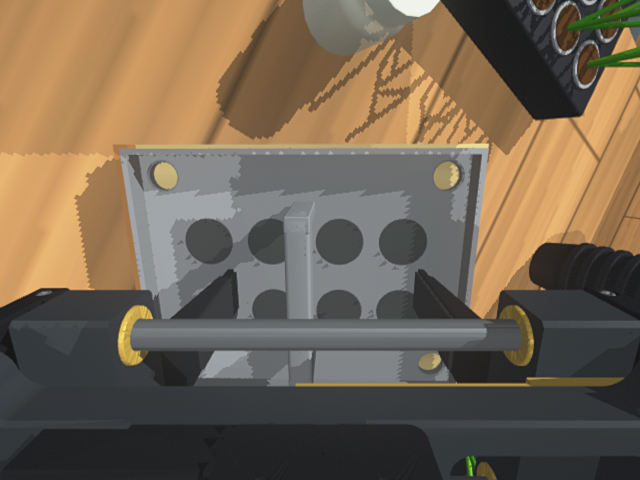

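Joint 5 is at its lower limit (0.065), close to the wrist singularity, so this pose is off by 12 mm. I'll back off and fit a small kinematic model. With it I can choose a sideways-tilted grasp that still keeps the pads flat on the bar.

{"op": "step_arm", "data": {"commands": [[100,[0,0,-0.03],[0,0,0]],[100,[0,0,-0.06],[0,0,0]],[100,[0,0,-0.08],[0,0,0]],[100,[0,0,-0.08],[0,0,0]]]}}

```text
t: 3.38
tcp_pos: [463.8, 335.3, 171.6]
ee_rot: [0.936, 0.246, 0.243, -0.062]
force: [0.4, -0.5, 0.7]
grip_width: 95.0
```

```bash
cat > kin.py <<'E'
from plan import *
D=[([-0.106,.491,1.559,0,1.092,-.106],[625.017,.021,214.661],[1,0,0,0]),
([.134,.23,2.058,.346,.441,-.586],[509.6,175.2,221.5],[.9507,.2114,.2198,-.0561]),
([.509,.192,2.128,-.001,.296,.002],[422,310.7,226.1],[.9347,.2425,.2514,-.0654]),
([.511,.523,2.051,-.031,.065,.028],[498.6,354.4,96.6],[.9371,.2457,.2403,-.0614])]
def fkR(q,s4,s6): return R.from_euler("ZYZYZ",[q[0],q[1]+q[2],s4*q[3],q[4],s6*q[5]])
def fk(q,a):
    # a: h, off, L1, L2x(perp), L2z, d
    e=lambda *x:R.from_euler("ZY",x)
    p=np.array([0,0,a[0]])+e(q[0],0).apply([a[1],0,0])+e(q[0],q[1]).apply([0,0,a[2]])+e(q[0],q[1]+q[2]).apply([a[3],0,a[4]])
    Rr=fkR(q,S4,S6)*C; return p+Rr.apply([0,0,a[5]]),Rr
S4,S6,C=1,1,R.identity()
E
python3 - <<'E'
import kin
from kin import *
s=read_state(); D.append((s["qpos"],s["tcp_pos"],s["ee_rot"])); st()
for s4 in (1,-1):
  for s6 in (1,-1):
    Cs=[fkR(q,s4,s6).inv()*R.from_quat(o) for q,_,o in D]
    print(s4,s6,[round(np.degrees((Cs[0].inv()*c).magnitude()),2) for c in Cs],Cs[0].as_rotvec().round(3))
E
```

```text
t 3.3833 tcp [463.8 335.3 171.6] q [ 0.9363  0.2456  0.243  -0.0622] F [ 0.4 -0.5  0.7] w 95.0 qpos [ 0.512  0.348  2.08  -0.01   0.206  0.008]Traceback (most recent call last):
  File "<stdin>", line 6, in <module>
  File "kin.py", line 6, in fkR
    def fkR(q,s4,s6): return R.from_euler("ZYZYZ",[q[0],q[1]+q[2],s4*q[3],q[4],s6*q[5]])
                             ~~~~~~~~~~~~^^^^^^^^^^^^^^^^^^^^^^^^^^^^^^^^^^^^^^^^^^^^^^^
  File "scipy/spatial/transform/_rotation.pyx", line 1413, in scipy.spatial.transform._rotation.Rotation.from_euler
ValueError: Expected axis specification to be a non-empty string of upto 3 characters, got ZYZYZ
```

```bash
sed -i 's/def fkR.*/def fkR(q,s4,s6): return R.from_euler("ZYZ",[q[0],q[1]+q[2],s4*q[3]])*R.from_euler("YZ",[q[4],s6*q[5]])/' kin.py
python3 - <<'E'
import kin
from kin import *
s=read_state(); D.append((s["qpos"],s["tcp_pos"],s["ee_rot"]))
for s4 in (1,-1):
  for s6 in (1,-1):
    Cs=[fkR(q,s4,s6).inv()*R.from_quat(o) for q,_,o in D]
    print(s4,s6,[round(np.degrees((Cs[0].inv()*c).magnitude()),2) for c in Cs],Cs[0].as_rotvec().round(3))
    kin.S4,kin.S6,kin.C=s4,s6,Cs[0]
    r=least_squares(lambda a:np.concatenate([fk(q,a)[0]-p for q,p,_ in D]),[400,50,500,0,500,300]); print(r.x.round(1),np.abs(r.fun).max().round(2))
E
```

```text
1 1 [np.float64(0.0), np.float64(0.05), np.float64(0.03), np.float64(0.11), np.float64(0.02)] [ 1.000e-03  0.000e+00 -3.142e+00]
[ 540.5 -229.9  788.9  210.3  646.2  551.8] 65.46
1 -1 [np.float64(0.0), np.float64(55.03), np.float64(12.39), np.float64(15.39), np.float64(13.05)] [-1.00e-03 -0.00e+00  2.93e+00]
[ 542.1 -230.9  789.7  211.   647.2  553. ] 65.46
-1 1 [np.float64(0.0), np.float64(39.63), np.float64(0.11), np.float64(3.52), np.float64(1.17)] [ 1.000e-03  0.000e+00 -3.142e+00]
[-566.   506.2  138.8 -328.9 -107.2 -350. ] 66.49
-1 -1 [np.float64(0.0), np.float64(25.16), np.float64(12.28), np.float64(11.84), np.float64(11.91)] [-1.00e-03 -0.00e+00  2.93e+00]
[-565.2  505.7  139.3 -328.5 -106.6 -349.3] 66.49
```

```bash
sed -i 's/apply(\[a\[1\],0,0\])/apply([a[1],a[6],0])/; s/^S4.*/S4,S6,C=1,1,R.from_euler("z",np.pi)/' kin.py
python3 - <<'E'
from kin import *
s=read_state(); D.append((s["qpos"],s["tcp_pos"],s["ee_rot"]))
r=least_squares(lambda a:np.concatenate([fk(q,a)[0]-p for q,p,_ in D]+[(np.array(a)-[400,50,500,0,500,300,66])*.01]),[400,50,500,0,500,300,66]); print(r.x.round(2).tolist(),np.abs(r.fun[:15]).max().round(2))
E
```

```text
[201.02, -3.43, 588.87, 44.8, 414.74, 274.71, 65.89] 0.26
```

```bash
cat >> kin.py <<'E'
A=[201.02,-3.43,588.87,44.8,414.74,274.71,65.89]
LO=np.array([-3.1,-.84,.05,-1.13,.06,-2.69]);HI=np.array([3.1,2.19,2.79,4.28,2.93,2.69])
def ik(pos,Rg,q0):
    def f(q):
        p,Rr=fk(q,A); return np.r_[(p-pos)/10,(Rr.inv()*Rg).as_rotvec()*20]
    r=least_squares(f,np.clip(q0,LO+1e-3,HI-1e-3),bounds=(LO,HI)); return r.x,np.abs(r.fun).max()
E
python3 - <<'E'
from kin import *
q0=read_state()["qpos"]
for b in (-20,-15,-10,-6,6,10,15,20):
    Rr=R.from_matrix(R.from_euler("ZYZX",[29,-30,.4,b],degrees=True).as_matrix()@FL) if 0 else R.from_matrix((R.from_euler("ZYZ",[29,-30,.4],degrees=True)*R.from_euler("x",b,degrees=True)).as_matrix()@FL)
    g=np.array([483.7,345.1,103.3]); z=Rr.apply([0,0,1])
    best=None
    for q4 in (-1,0,1.2,2.5):
      for q6 in (-1.5,0,1.5):
        q,e=ik(g+18.8*z,Rr,np.r_[q0[:3],q4,.25,q6]); 
        if best is None or e<best[1]: best=(q,e)
    q,e=ik(g+18.8*z-100*z,Rr,best[0])
    print(b,"grasp",best[0].round(2),round(best[1],3),"pre",q.round(2),round(e,3))
E
```

```text
-20 grasp [ 0.68  0.57  1.98 -1.13  0.45  1.28] 1.516 pre [ 0.78  0.41  2.05 -1.09  0.54  1.29] 0.0
-15 grasp [ 0.64  0.56  2.01 -1.13  0.34  1.24] 1.237 pre [ 0.72  0.38  2.07 -1.04  0.43  1.19] 0.0
-10 grasp [ 0.6   0.54  2.04 -1.13  0.23  1.2 ] 0.903 pre [ 0.66  0.35  2.1  -0.91  0.32  1.01] 0.0
-6 grasp [0.56 0.55 2.1  4.28 0.13 2.04] 0.584 pre [0.56 0.34 2.21 4.28 0.1  2.03] 2.217
6 grasp [ 0.45  0.54  2.1   1.62  0.13 -1.68] 0.0 pre [ 0.42  0.32  2.14  0.72  0.22 -0.79] 0.0
10 grasp [ 0.41  0.54  2.1   1.58  0.22 -1.66] 0.0 pre [ 0.36  0.33  2.14  0.95  0.3  -1.06] 0.0
15 grasp [ 0.37  0.55  2.09  1.53  0.33 -1.66] 0.0 pre [ 0.29  0.34  2.14  1.08  0.42 -1.25] 0.0
20 grasp [ 0.32  0.56  2.09  1.49  0.44 -1.67] 0.0 pre [ 0.22  0.37  2.13  1.14  0.53 -1.37] 0.0
```

```bash
cat >> kin.py <<'E'
B=12
def trayTool(Rtray,b=B): return R.from_matrix((Rtray*R.from_euler("x",b,degrees=True)).as_matrix()@FL)
RT0=R.from_euler("ZYZ",[29,-30,.4],degrees=True); G0=np.array([483.7,345.1,103.3])
RT1=R.from_euler("z",.0405); S1=np.array([579,8.2])
def tcpOf(handle,Rr,back=0): return np.array(handle)+(18.8-back)*Rr.apply([0,0,1])
E
python3 - <<'E'
from kin import *
q=read_state()["qpos"]; Ra=trayTool(RT0)
n=RT0.apply([0,0,1])
for nm,h,Rr in [("pre60",G0+60*n,Ra),("grasp",G0,Ra),("lift",G0+60*n,Ra),("lift100",G0+100*n,Ra),("seat+60",[579,8.2,148+60],trayTool(RT1)),("seat",[579,8.2,148],trayTool(RT1))]:
    q,e=ik(tcpOf(h,Rr),Rr,q); print(nm,q.round(2),round(e,3))
st(); plan(tcpOf(G0+60*n,Ra),Ra)
E
```

```text
pre60 [ 0.39  0.41  2.13  1.21  0.29 -1.31] 0.0
grasp [ 0.39  0.54  2.1   1.56  0.26 -1.66] 0.0
lift [ 0.39  0.41  2.13  1.21  0.29 -1.31] 0.0
lift100 [ 0.38  0.33  2.14  1.    0.32 -1.09] 0.0
seat+60 [-0.19  0.46  1.7   0.24  1.04 -0.36] 0.0
seat [-0.19  0.54  1.76  0.26  0.91 -0.4 ] 0.0
t 3.3833 tcp [463.8 335.3 171.6] q [ 0.9363  0.2456  0.243  -0.0622] F [ 0.4 -0.5  0.7] w 95.0 qpos [ 0.512  0.348  2.08  -0.01   0.206  0.008]
SHIFT [-0.0145, -0.0029, 0.0289] TURN [11.96, 0.93, -0.11] | mm 32.4 deg 12.0
```

{"op": "step_arm", "data": {"commands": [[100,[0,-0.003,0],[3,0,0]],[100,[-0.005,-0.003,0.005],[6,0,0]],[100,[-0.014,-0.003,0.015],[12,0.9,0]],[100,[-0.0145,-0.003,0.029],[12,0.9,0]],[100,[-0.0145,-0.003,0.029],[12,0.9,0]]]}}

```text
t: 3.8
tcp_pos: [455.8, 336.2, 147.9]
ee_rot: [0.931, 0.265, 0.214, -0.131]
force: [0.5, 0.8, -1.0]
grip_width: 95.1
```

Run:
```python
from kin import *
st(); Ra=trayTool(RT0); n=RT0.apply([0,0,1])
plan(tcpOf(G0+60*n,Ra),Ra); plan(tcpOf(G0+20*n,Ra),Ra);plan(tcpOf(G0,Ra),Ra)
```

```text
t 3.8 tcp [455.8 336.2 147.9] q [ 0.931   0.2652  0.2138 -0.1311] F [ 0.5  0.8 -1. ] w 95.1 qpos [ 0.427  0.386  2.113  0.851  0.255 -0.917]
SHIFT [0.003, 0.0036, 0.0109] TURN [3.15, 2.13, -0.18] | mm 11.8 deg 3.8
SHIFT [0.0044, 0.0097, 0.0504] TURN [3.15, 2.13, -0.18] | mm 51.5 deg 3.8
SHIFT [0.0052, 0.0128, 0.0701] TURN [3.15, 2.13, -0.18] | mm 71.5 deg 3.8
```

{"op": "step_arm", "data": {"commands": [[100,[0.003,0.0036,0.011],[3.15,2.1,-0.2]],[100,[0.003,0.0036,0.011],[3.15,2.1,-0.2]],[100,[0.0035,0.006,0.025],[3.15,2.1,-0.2]],[100,[0.0044,0.0097,0.05],[3.15,2.1,-0.2]],[100,[0.0044,0.0097,0.05],[3.15,2.1,-0.2]]]}}

```text
t: 4.22
tcp_pos: [481.6, 347.6, 102.3]
ee_rot: [0.923, 0.27, 0.223, -0.16]
force: [-1.4, -1.3, -1.1]
grip_width: 95.2
```

Run:
```python
from kin import *
st(); Ra=trayTool(RT0); n=RT0.apply([0,0,1])
plan(tcpOf(G0+20*n,Ra),Ra);plan(tcpOf(G0,Ra),Ra)
```

```text
t 4.2167 tcp [481.6 347.6 102.3] q [ 0.9231  0.2696  0.2226 -0.1604] F [-1.4 -1.3 -1.1] w 95.2 qpos [ 0.393  0.505  2.11   1.456  0.265 -1.56 ]
SHIFT [0.001, -0.0011, -0.0019] TURN [0.07, 0.16, -0.06] | mm 2.5 deg 0.2
SHIFT [0.0011, 0.003, 0.0176] TURN [0.07, 0.16, -0.06] | mm 17.9 deg 0.2
```

{"op": "step_arm", "data": {"commands": [[100,[0.001,0.0015,0.009],[0,0.15,0]],[100,[0.001,0.003,0.0176],[0,0.15,0]],[100,[0.001,0.003,0.0176],[0,0.15,0]]]}}

```text
t: 4.47
tcp_pos: [489.4, 352.8, 86.9]
ee_rot: [0.923, 0.269, 0.223, -0.161]
force: [-0.4, -0.0, -0.5]
grip_width: 95.1
```

Run:
```python
from kin import *
st(); Ra=trayTool(RT0)
plan(tcpOf(G0,Ra),Ra)
p=optics.snapshot("wrist"); save(p,"w3")
W=cloud(p)@RT0.as_matrix(); g=RT0.inv().apply(G0)
m=(abs(W[...,2]-g[2]-9)<4)&(abs(W[...,0]-g[0])<15)&(abs(W[...,1]-g[1])<50)
t=W[m]-g; print(len(t),t.mean(0).round(1),np.percentile(t,[2,98],axis=0).round(1))
```

```text
t 4.4667 tcp [489.4 352.8  86.9] q [ 0.923   0.2694  0.2231 -0.1605] F [-0.4 -0.  -0.5] w 95.1 qpos [ 0.397  0.543  2.099  1.563  0.261 -1.667]
SHIFT [0.0006, 0.0, -0.0002] TURN [0.08, 0.1, -0.07] | mm 0.7 deg 0.1
3656 [-0.1  7.7  8.8] [[ -5.9 -35.3   7.1]
 [  5.6  42.4  10.2]]
```

View pics/w3.png

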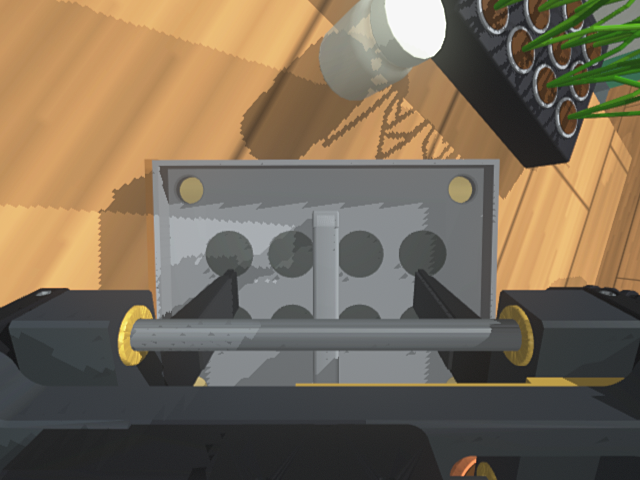

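The bar is centred between the fingers: it sits at column 326, with the fingers at 235 and 417. Closing.

{"op": "step_arm", "data": {"commands": [[0,[0.0006,0,0],[0,0,0]],[0,[0.0006,0,0],[0,0,0]],[0,[0.0006,0,0],[0,0,0]],[0,[0.0006,0,0],[0,0,0]],[0,[0.0006,0,0],[0,0,0]]]}}

```text
t: 4.93
tcp_pos: [489.7, 353.0, 88.2]
ee_rot: [0.923, 0.27, 0.224, -0.161]
force: [-0.9, -1.0, 0.3]
grip_width: 67.2
```

{"op": "step_arm", "data": {"commands": [[0,[0,0,0],[0,0,0]],[0,[0,0,0],[0,0,0]],[0,[0,0,0],[0,0,0]]]}}

```text
t: 5.18
tcp_pos: [489.6, 353.0, 88.2]
ee_rot: [0.923, 0.269, 0.223, -0.161]
force: [-0.1, 0.9, -0.4]
grip_width: 46.8
```

Run:
```python
from kin import *
st(); Ra=trayTool(RT0); n=RT0.apply([0,0,1])
plan(tcpOf(G0+20*n,Ra),Ra);plan(tcpOf(G0+80*n,Ra),Ra)
```

```text
t 5.1833 tcp [489.6 353.   88.2] q [ 0.9228  0.2695  0.2235 -0.1607] F [-0.1  0.9 -0.4] w 46.8 qpos [ 0.397  0.541  2.098  1.554  0.261 -1.658]
SHIFT [-0.0003, -0.0038, -0.0188] TURN [0.07, 0.05, -0.06] | mm 19.2 deg 0.1
SHIFT [-0.0003, -0.0162, -0.0775] TURN [0.07, 0.05, -0.06] | mm 79.2 deg 0.1
```

Fingers close slowly (~80 mm/s), so I'll keep holding.

{"op": "step_arm", "data": {"commands": [[0,[0,0,0],[0,0,0]],[0,[0,0,0],[0,0,0]],[0,[0,0,0],[0,0,0]],[0,[0,0,0],[0,0,0]],[0,[0,0,0],[0,0,0]]]}}

```text
t: 5.6
tcp_pos: [489.6, 353.0, 88.2]
ee_rot: [0.923, 0.269, 0.224, -0.161]
force: [-0.5, -0.0, 0.2]
grip_width: 13.8
```

{"op": "step_arm", "data": {"commands": [[0,[0,0,0],[0,0,0]],[0,[0,0,0],[0,0,0]]]}}

```text
t: 5.77
tcp_pos: [489.4, 352.9, 88.1]
ee_rot: [0.923, 0.27, 0.223, -0.161]
force: [-1.2, 0.2, -1.1]
grip_width: 11.6
```

Run:
```python
from kin import *
st(); Ra=trayTool(RT0); n=RT0.apply([0,0,1])
plan(tcpOf(G0+20*n,Ra),Ra);plan(tcpOf(G0+80*n,Ra),Ra)
```

```text
t 5.7667 tcp [489.4 352.9  88.1] q [ 0.9229  0.2695  0.2233 -0.1606] F [-1.2  0.2 -1.1] w 11.6 qpos [ 0.397  0.541  2.098  1.554  0.261 -1.658]
SHIFT [-0.0001, -0.0038, -0.0188] TURN [0.07, 0.07, -0.05] | mm 19.2 deg 0.1
SHIFT [-0.0002, -0.0162, -0.0775] TURN [0.07, 0.07, -0.05] | mm 79.2 deg 0.1
```

{"op": "step_arm", "data": {"commands": [[0,[0,-0.0018,-0.009],[0,0,0]],[0,[0,-0.0038,-0.019],[0,0,0]],[0,[0,-0.0075,-0.036],[0,0,0]],[0,[0,-0.012,-0.057],[0,0,0]],[0,[0,-0.0162,-0.0775],[0,0,0]]]}}

```text
t: 6.18
tcp_pos: [454.1, 333.1, 156.5]
ee_rot: [0.923, 0.269, 0.222, -0.16]
force: [0.7, 0.0, -4.0]
grip_width: 11.8
```

Run:
```python
from kin import *
st(); p=optics.snapshot("wrist"); save(p,"w4"); p=optics.snapshot("side"); save(p,"side4")
Rb=trayTool(RT1); plan(tcpOf([500,230,270],Rb),Rb); plan(tcpOf([579,8.2,148+75],Rb),Rb)
```

```text
t 6.1833 tcp [454.1 333.1 156.5] q [ 0.9232  0.2694  0.2223 -0.1603] F [ 0.7  0.  -4. ] w 11.8 qpos [ 0.386  0.37   2.135  1.089  0.301 -1.184]
SHIFT [0.0385, 0.0895, -0.1056] TURN [-6.82, -23.4, 31.99] | mm 143.7 deg 40.2
SHIFT [-0.0199, 0.3208, -0.1326] TURN [-6.82, -23.4, 31.99] | mm 347.7 deg 40.2
```

View pics/side4.png

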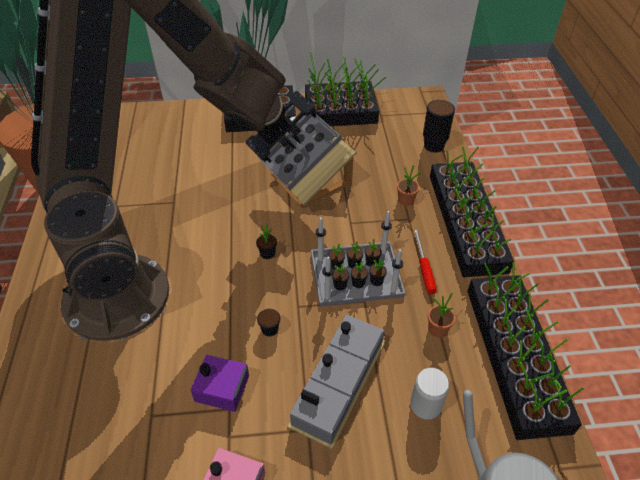

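View pics/w4.png

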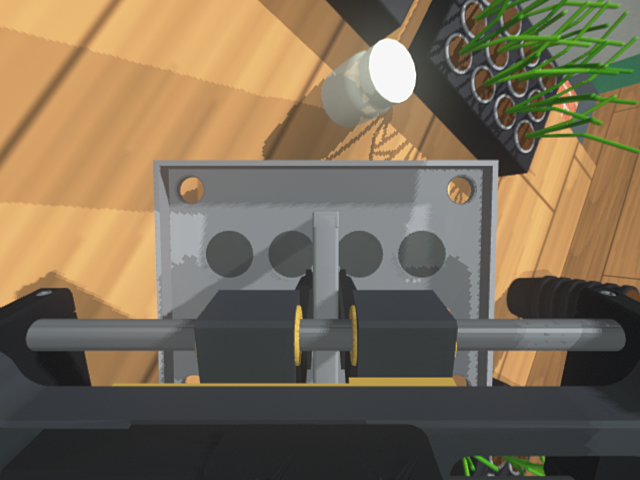

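Run:
```python
from kin import *
s=read_state();Rb=trayTool(RT1)
h=np.array(s["tcp_pos"])-18.8*R.from_quat(s["ee_rot"]).apply([0,0,1]); print(h)
q=s["qpos"]; R0=R.from_quat(s["ee_rot"]); rv=(R0.inv()*Rb).as_rotvec()
t1=tcpOf([480,270,270],Rb)
for k in np.linspace(0,1,6):
    q,e=ik(s["tcp_pos"]*(1-k)+t1*k if 0 else np.array(s["tcp_pos"])*(1-k)+t1*k,R0*R.from_rotvec(rv*k),q); print(q.round(2),round(e,3))
plan(t1,Rb)
```

```text
[448.24609236 325.58556208 174.42806173]
[ 0.38  0.37  2.13  1.09  0.3  -1.19] 0.0
[ 0.37  0.34  2.06  0.65  0.41 -0.65] 0.0
[ 0.36  0.32  1.99  0.44  0.56 -0.33] 0.0
[ 0.34  0.31  1.91  0.33  0.71 -0.13] 0.0
[0.32 0.31 1.83 0.27 0.87 0.02] 0.0
[0.3  0.32 1.75 0.24 1.03 0.14] 0.0
SHIFT [0.0405, 0.0459, -0.0955] TURN [-6.82, -23.4, 31.99] | mm 113.4 deg 40.2
```

{"op": "step_arm", "data": {"commands": [[0,[0.006,0.007,-0.025],[-0.7,-2.3,3.2]],[0,[0.014,0.016,-0.045],[-1.5,-5,7]],[0,[0.022,0.025,-0.065],[-2.5,-8.7,12]],[0,[0.03,0.035,-0.085],[-3.7,-12.7,17.5]],[0,[0.04,0.046,-0.0955],[-4.9,-17,23]]]}}

```text
t: 6.7
tcp_pos: [477.1, 274.2, 249.1]
ee_rot: [0.972, 0.151, 0.11, -0.141]
force: [0.3, 1.8, -4.3]
grip_width: 12.1
```

Run:
```python
from kin import *
st();Rb=trayTool(RT1)
plan(tcpOf([480,270,270],Rb),Rb);plan(tcpOf([530,150,260],Rb),Rb)
```

```text
t 6.7 tcp [477.1 274.2 249.1] q [ 0.9722  0.1509  0.1102 -0.1409] F [ 0.3  1.8 -4.3] w 12.1 qpos [ 0.277  0.251  1.9    0.368  0.764 -0.27 ]
SHIFT [0.0032, 0.0005, -0.002] TURN [-4.15, -11.37, 16.39] | mm 3.8 deg 20.4
SHIFT [0.0156, 0.1289, -0.0209] TURN [-4.15, -11.37, 16.39] | mm 131.6 deg 20.4
```

{"op": "step_arm", "data": {"commands": [[0,[0.0032,0.02,-0.005],[-1.2,-3.5,5]],[0,[0.006,0.045,-0.01],[-2.5,-7,10]],[0,[0.01,0.075,-0.015],[-4.15,-11.4,16.4]],[0,[0.0135,0.105,-0.018],[-4.15,-11.4,16.4]],[0,[0.0156,0.129,-0.021],[-4.15,-11.4,16.4]]]}}

```text
t: 7.12
tcp_pos: [531.4, 153.2, 240.0]
ee_rot: [0.994, 0.02, -0.003, -0.106]
force: [-0.4, -0.3, -4.8]
grip_width: 11.9
```

Run:
```python
from kin import *
st();Rb=trayTool(RT1)
plan(tcpOf([579,8.2,148+95],Rb),Rb)
```

```text
t 7.1167 tcp [531.4 153.2 240. ] q [ 0.9942  0.0205 -0.0035 -0.106 ] F [-0.4 -0.3 -4.8] w 11.9 qpos [ 0.056  0.354  1.736  0.244  1.064 -0.105]
SHIFT [0.0416, 0.143, -0.0152] TURN [-0.17, 0.15, 0.03] | mm 149.6 deg 0.2
```

{"op": "step_arm", "data": {"commands": [[0,[0.009,0.031,-0.003],[0,0,0]],[0,[0.019,0.065,-0.007],[0,0,0]],[0,[0.03,0.103,-0.011],[0,0,0]],[0,[0.038,0.13,-0.014],[0,0,0]],[0,[0.0416,0.143,-0.0152],[0,0,0]]]}}

```text
t: 7.53
tcp_pos: [580.2, 9.6, 222.6]
ee_rot: [0.994, 0.02, -0.004, -0.108]
force: [-0.5, 0.3, -4.5]
grip_width: 11.7
```

{"op": "step_arm", "data": {"commands": [[0,[0,0,0],[0,0,0]]]}}

```text
t: 7.62
tcp_pos: [581.2, 8.1, 221.1]
ee_rot: [0.994, 0.02, -0.004, -0.109]
force: [0.1, 0.5, -4.5]
grip_width: 11.7
```

Run:
```python
from kin import *
st();Rb=trayTool(RT1)
plan(tcpOf([579,8.2,148+95],Rb),Rb)
for n in ("wrist","side","scene"):
    p=optics.snapshot(n); save(p,n+"5")
```

```text
t 7.6167 tcp [581.2   8.1 221.1] q [ 0.9938  0.0197 -0.004  -0.1089] F [ 0.1  0.5 -4.5] w 11.7 qpos [-0.199  0.436  1.656  0.235  1.117 -0.349]
SHIFT [-0.0022, -0.0047, -0.0025] TURN [-0.51, 0.19, -0.07] | mm 5.8 deg 0.6
```

View pics/wrist5.png

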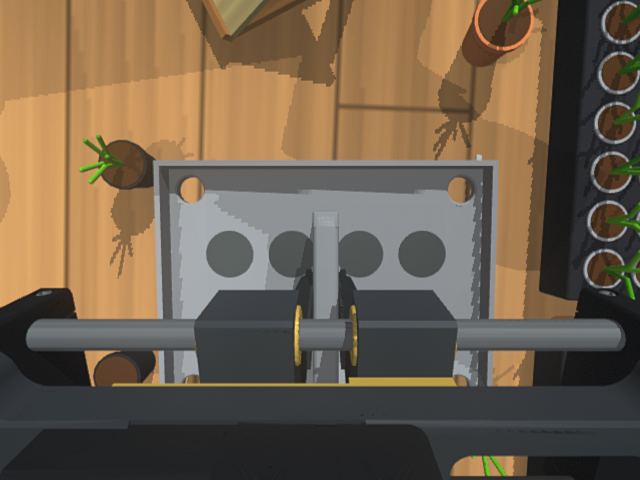

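View pics/side5.png

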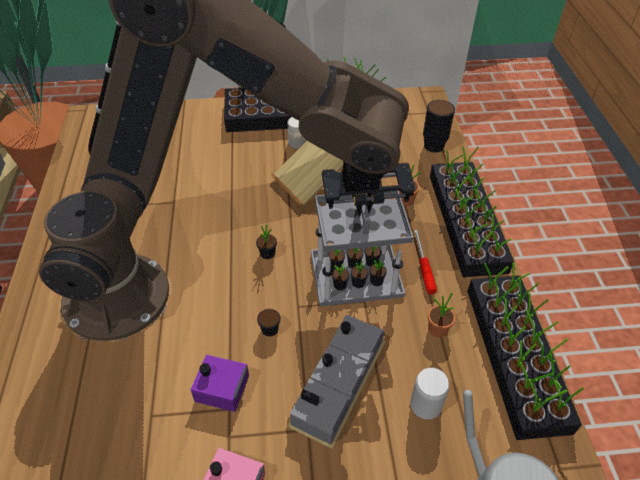

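```bash
cat > trayfit.py <<'E'
from kin import *
def trayfit(p,seeds=((192,190),(460,190))):
    W=cloud(p); f=p["frame"].astype(int); sat=f.max(2)-f.min(2)
    m=np.zeros(W.shape[:2],bool); m[195:290,180:470]=True; m[:,280:360]=False; m&=(sat<25)&~np.isnan(W[...,0])
    P=W[m]; c=np.median(P,0)
    for th in (8,3,1.5):
        A=np.c_[P[:,:2],np.ones(len(P))]
        k=np.linalg.lstsq(A,P[:,2],rcond=None)[0] if th==8 else k
        r=abs(A@k-P[:,2])<th; k=np.linalg.lstsq(A[r],P[r,2],rcond=None)[0]
    n=np.array([-k[0],-k[1],1]); n/=np.linalg.norm(n)
    Rm,tt=cam(p); C=-Rm.T@tt; H=[]
    for (u,v) in seeds:
        s=sat[v-18:v+19,u-18:u+19]>35
        nn,l,stt,ce=cv2.connectedComponentsWithStats(s.astype(np.uint8)); j=1+stt[1:,4].argmax(); cc=ce[j]+[u-18,v-18]
        d=Rm.T@np.array([(cc[0]-p["cx"])/p["fx"],(cc[1]-p["cy"])/p["fy"],1])
        X=C+d*((k[2]-(C[2]-k[0]*C[0]-k[1]*C[1]))/(d[2]-k[0]*d[0]-k[1]*d[1])); H.append(X); print("hole",cc.round(1),stt[j],X.round(1))
    h0,h1=H; x=(h1-h0); print("span",np.linalg.norm(x)); x/=np.linalg.norm(x); y=np.cross(n,x); cen=(h0+h1)/2-60*y-6*n
    Rt=R.from_matrix(np.c_[x,y,n]); 
    print("tray origin",cen.round(1),"yaw",np.degrees(np.arctan2(x[1],x[0])).round(2),"n",n.round(4)); return cen,Rt
E
python3 - <<'E'
from trayfit import *
p=load("wrist5"); cen,Rt=trayfit(p)
s=read_state(); R0=R.from_quat(s["ee_rot"])
off=R0.inv().apply(cen-s["tcp_pos"]); rel=R0.inv()*Rt; print("off in tool",off.round(2),"rel",rel.as_quat().round(4).tolist())
nom=trayTool(RT1).inv()*RT1; print("nominal", nom.inv().apply([0,0,0]), R.as_rotvec(nom.inv()*rel,degrees=True).round(2), (nom.as_matrix()@[0,0,-43]+[0,0,-18.8]).round(2))
# cloud check: rim far edge
E
```

```text
hole [191.6 189.7] [  6   5  24  27 492] [501.7  59.3 202.8]
hole [457.2 189.3] [  6   5  19  26 389] [657.7  65.6 202.5]
span 156.0764235871194
tray origin [582.1   2.6 196. ] yaw 2.31 n [ 0.0018 -0.0116  0.9999]
off in tool [ 1.86 13.68 23.55] rel [-0.9947, -0.0007, 0.0014, -0.1028]
nominal [0. 0. 0.] [ 0.2  -0.15 -0.09] [-0.    8.94 23.26]
```

```bash
cat > rim.py <<'E'
from kin import *
def rim(p,Rt,zdeck_off=None):
    # Rt: tray orientation; coordinates in tray axes
    W=cloud(p)@Rt.as_matrix(); f=p["frame"].astype(int); sat=f.max(2)-f.min(2)
    m=(sat<28)&~np.isnan(W[...,0]); m[300:]=False; m[:100]=False; m[:,:120]=False; m[:,530:]=False
    Q=W[m]; Q=Q[Q[:,2]>150] if False else Q
    h=np.histogram(Q[:,2],bins=np.arange(Q[:,2].min(),Q[:,2].max(),.5)); zd=h[1][h[0].argmax()]+.25
    q=W-[0,0,zd]
    r=m&(abs(q[...,2]-12)<2.5)
    return zd,q,r,m
E
python3 - <<'E'
from rim import *
p=load("wrist5"); s=read_state()
R0=R.from_quat(s["ee_rot"]); g=R0.apply([0,0,-18.8])+s["tcp_pos"]
print("grasp px",proj(p,g),"tcp px",proj(p,s["tcp_pos"]),p["cx"])
Rt=R0*R.from_matrix(FL)*R.from_euler("x",-12,degrees=True); print("Rt",Rt.as_rotvec(degrees=True).round(2))
Rt=R.from_euler("z",2.31,degrees=True)
zd,q,r,m=rim(p,Rt); print("zd",zd)
# left and right rims: per row
X=q[...,0];Y=q[...,1]
L=[];RR=[]
for v in range(200,285,5):
    row=np.where(r[v])[0]
    l=row[row<250]; rr=row[row>400]
    if len(l) and len(rr): L.append(X[v,l.min()]);RR.append(X[v,rr.max()])
L=np.array(L);RR=np.array(RR);print("left",np.median(L),"right",np.median(RR),"mid",(np.median(L)+np.median(RR))/2)
F=[Y[np.where(r[:,u])[0].min(),u] for u in range(180,470,10) if r[100:250,u].any()]
print("far rim outer y",np.median(F),"-> centre y",np.median(F)-75)
t=(abs(q[...,2]-46)<2.5)&m; print("handle top",t.sum(),"x",np.percentile(X[t],[1,50,99]),"ymax",np.percentile(Y[t],[99]))
c=Rt.apply([0,0,0]); 
gt=Rt.inv().apply(g); print("grasp in tray axes",gt.round(1))
# rims for other check
E
```

```text
grasp px [[320.58215813 296.74719082]] tcp px [[320.97582323 282.22821187]] 325.34401815738084
Rt [0.46 0.24 2.4 ]
zd 202.20645255435772
left 487.72989926546944 right 677.1242810381524 mid 582.427090151811
far rim outer y 53.55660081930478 -> centre y -21.443399180695224
handle top 2424 x [571.54117578 582.23938417 593.5176958 ] ymax [23.83377917]
grasp in tray axes [580.  -16.7 240.3]
```

Run:
```python
from kin import *
st()
for n,q,t in (("w3",[.923,.2694,.2231,-.1605],[489.4,352.8,86.9]),("w4",[ 0.9232,0.2694,0.2223,-0.1603],[454.1,333.1,156.5]),("w0",[1,0,-6e-4,-1e-4],[624.9,0,214.4]),("w1",[.9347,.2425,.2514,-.0654],[422,310.7,226.1]),("wrist5",[.9938,.0197,-.004,-.1089],[581.2,8.1,221.1])):
    p=load(n); R0=R.from_quat(q); g=R0.apply([0,0,-18.8])+np.array(t); Rm,tt=cam(p)
    C=-Rm.T@tt; print(n,proj(p,g).round(1),"cam in tool",R0.inv().apply(C-t).round(1),(R.from_matrix(Rm)*R0).as_rotvec(degrees=True).round(2))
p=optics.snapshot("wrist"); save(p,"w6"); s=st(); R0=R.from_quat(s["ee_rot"]); Rm,tt=cam(p); print(R0.inv().apply(-Rm.T@tt-s["tcp_pos"]).round(1))
print(proj(p,R0.apply([0,0,-18.8])+s["tcp_pos"]))
```

```text
t 7.7667 tcp [580.   10.8 221.9] q [ 0.9939  0.0206 -0.0043 -0.1085] F [-0.2  0.  -4.2] w 11.9 qpos [-0.195  0.434  1.658  0.235  1.117 -0.346]
w3 [[324.6 301. ]] cam in tool [   0.2  -70.4 -170.1] [14.93 -0.07 -0.02]
w4 [[324.6 301. ]] cam in tool [   0.2  -70.4 -170.1] [ 1.493e+01 -7.000e-02 -1.000e-02]
w0 [[322.6 302.1]] cam in tool [   1.   -70.8 -170.1] [14.88 -0.14 -0.06]
w1 [[324.6 301.3]] cam in tool [   0.2  -70.4 -169.7] [14.94 -0.06 -0.04]
wrist5 [[322.9 301.9]] cam in tool [   1.   -70.8 -170.2] [14.87 -0.09 -0.04]
t 7.8167 tcp [579.9  11.1 222.3] q [ 0.9939  0.0209 -0.0041 -0.1083] F [ 0.7  0.3 -3.9] w 11.9 qpos [-0.194  0.433  1.658  0.234  1.117 -0.346]
[   1.2  -70.3 -169.9]
[[322.69368422 301.43208522]]
```

```bash
cat > tf2.py <<'E'
from rim import *
def tf2(p,yawdeg):
    Rt=R.from_euler("z",yawdeg,degrees=True)
    zd,q,r,m=rim(p,Rt)
    X=q[...,0];Y=q[...,1];L=[];RR=[];LY=[]
    for v in range(200,285,5):
        row=np.where(r[v])[0]; l=row[row<250]; rr=row[row>400]
        if len(l) and len(rr): L.append(X[v,l.min()]);RR.append(X[v,rr.max()]);LY.append(Y[v,l.min()])
    F=np.array([[X[np.where(r[:,u])[0].min(),u],Y[np.where(r[:,u])[0].min(),u]] for u in range(180,470,6) if r[100:250,u].any()])
    t=(abs(q[...,2]-46)<2.5)&m
    cx=(np.median(L)+np.median(RR))/2; cy=np.median(F[:,1])-75
    print("zd",round(zd,2),"L/R",np.median(L).round(2),np.median(RR).round(2),"cx",cx.round(2),"cy",cy.round(2),"handle x",np.percentile(X[t],[2,98]).mean().round(2),"handle yend-46",(np.percentile(Y[t],99)-46).round(2),
     "yawerr far",np.degrees(np.polyfit(F[:,0],F[:,1],1)[0]).round(2))
    dk=m&(abs(q[...,2])<2); A=np.c_[X[dk],Y[dk],np.ones(dk.sum())]; print("deck slopes deg",np.degrees(np.linalg.lstsq(A,q[...,2][dk],rcond=None)[0][:2]).round(2))
    w=Rt.apply([cx,cy,zd]); print("apparent tray centre world",w.round(2),"underside",(zd-6).round(1)); return w
E
python3 - <<'E'
from tf2 import *
p=load("w6"); tf2(p,2.4)
E
```

```text
zd 203.31 L/R 486.64 675.92 cx 581.28 cy -19.64 handle x 581.24 handle yend-46 -20.35 yawerr far 0.24
deck slopes deg [-0.1   0.55]
apparent tray centre world [581.59   4.72 203.31] underside 197.3
```

Run:
```python
from kin import *
st(); plan([577.3,14.5,222],trayTool(RT1));plan([577.3,14.5,184],trayTool(RT1))
```

```text
t 7.8167 tcp [579.9  11.1 222.3] q [ 0.9939  0.0209 -0.0041 -0.1083] F [ 0.7  0.3 -3.9] w 11.9 qpos [-0.194  0.433  1.658  0.234  1.117 -0.346]
SHIFT [-0.0025, -0.0034, 0.0011] TURN [-0.44, 0.22, 0.07] | mm 4.3 deg 0.5
SHIFT [-0.0024, 0.0048, 0.0382] TURN [-0.44, 0.22, 0.07] | mm 38.5 deg 0.5
```

{"op": "step_arm", "data": {"commands": [[0,[-0.0025,-0.0034,0.001],[-0.44,0.2,0]],[0,[-0.0025,-0.001,0.012],[-0.44,0.2,0]],[0,[-0.0025,0.002,0.026],[-0.44,0.2,0]],[0,[-0.0024,0.0048,0.038],[-0.44,0.2,0]],[0,[-0.0024,0.0048,0.038],[-0.44,0.2,0]]]}}

```text
t: 8.23
tcp_pos: [575.9, 15.6, 181.7]
ee_rot: [0.994, 0.021, -0.004, -0.105]
force: [-0.3, -0.1, -3.6]
grip_width: 11.9
```

{"op": "step_arm", "data": {"commands": [[0,[0,0,0],[0,0,0]]]}}

```text
t: 8.32
tcp_pos: [575.7, 16.3, 181.5]
ee_rot: [0.994, 0.022, -0.004, -0.105]
force: [0.1, -0.2, -4.4]
grip_width: 11.9
```

Run:
```python
from tf2 import *
st(); p=optics.snapshot("wrist"); save(p,"w7"); st(); tf2(p,2.4)
plan([577.3,14.5,184],trayTool(RT1))
for n in("side","scene"): p=optics.snapshot(n); save(p,n+"7")
a=load("side7")["frame"][170:310,280:430]; b=load("scene7")["frame"][190:310,250:390]
cv2.imwrite("pics/c7.png",np.vstack([cv2.resize(a[:,:,::-1],(600,560//2*1)) ,cv2.resize(b[:,:,::-1],(600,300))]))
cv2.imwrite("pics/c7a.png",cv2.resize(a[:,:,::-1],None,fx=4,fy=4)); cv2.imwrite("pics/c7b.png",cv2.resize(b[:,:,::-1],None,fx=4.5,fy=4.5))
```

```text
t 8.3167 tcp [575.7  16.3 181.5] q [ 0.9942  0.0217 -0.0043 -0.105 ] F [ 0.1 -0.2 -4.4] w 11.9 qpos [-0.183  0.471  1.715  0.24   1.021 -0.36 ]
t 8.3667 tcp [575.5  16.4 181.4] q [ 0.9942  0.0217 -0.0045 -0.1051] F [ 0.   0.5 -4.7] w 11.6 qpos [-0.183  0.471  1.716  0.24   1.021 -0.36 ]
zd 162.51 L/R 482.51 671.77 cx 577.14 cy -13.92 handle x 577.04 handle yend-46 -14.48 yawerr far 0.36
deck slopes deg [-0.1   0.18]
apparent tray centre world [577.22  10.26 162.51] underside 156.5
SHIFT [0.0017, 0.0014, -0.003] TURN [-0.07, 0.29, 0.15] | mm 3.7 deg 0.3
```

View pics/c7a.png

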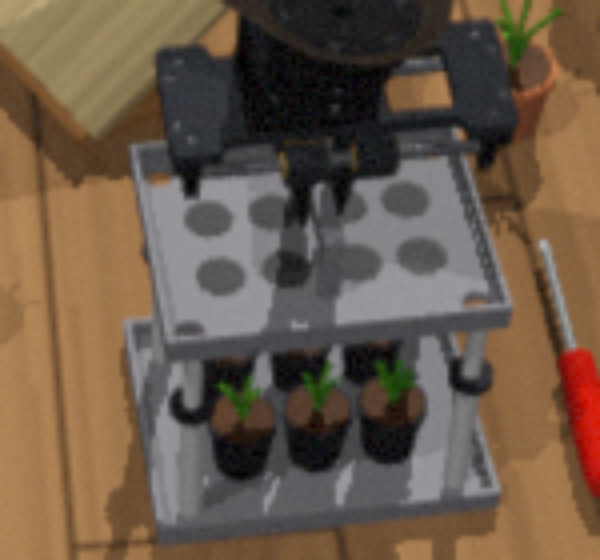

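View pics/c7b.png

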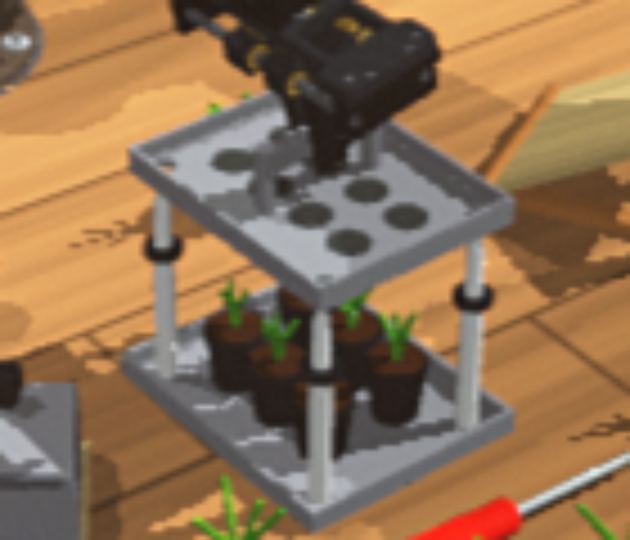

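View pics/w7.png

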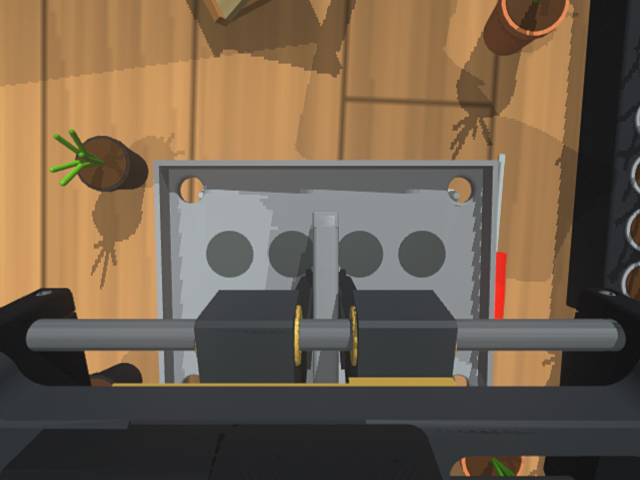

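Run:
```python
from h import *
f=load("w7")["frame"][:,:,::-1]
a=cv2.resize(f[170:210,170:230],None,fx=10,fy=10,interpolation=cv2.INTER_CUBIC);b=cv2.resize(f[170:210,430:490],None,fx=10,fy=10,interpolation=cv2.INTER_CUBIC)
cv2.imwrite("pics/z7.png",cv2.resize(np.vstack([a,b]),(450,600)))
```

```text
(no output)
```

View pics/z7.png

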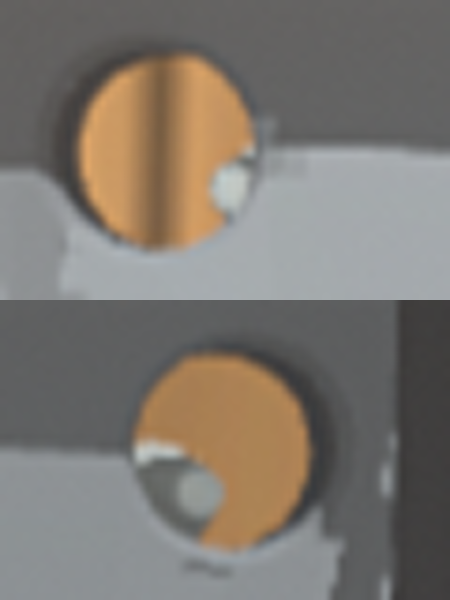

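Run:
```python
from h import *
p=load("w7"); Rm,tt=cam(p); C=-Rm.T@tt
def at(c,z):
    d=Rm.T@np.array([(c[0]-p["cx"])/p["fx"],(c[1]-p["cy"])/p["fy"],1]); return C+d*((z-C[2])/d[2])
a=at((200.7,194.9),150);b=at((456.7,195.3),150); print("tips",a.round(1),b.round(1),np.degrees(np.arctan2(*(b-a)[[1,0]])),np.linalg.norm(b-a))
th=np.radians(2.35); y=np.array([-np.sin(th),np.cos(th)]); m=((a+b)/2)[:2]-60*y; print("stand centre apparent",m.round(1))
ha=at((190.5,190.2),162.5);hb=at((461,189.5),162.5); print("holes",ha.round(1),hb.round(1)); print(((ha+hb)/2)[:2]-60*y)
```

```text
tips [496.7  65.1 150. ] [656.6  71.7 150. ] 2.377538578982663 159.99834126493866
stand centre apparent [579.1   8.4]
holes [495.3  66.7 162.5] [654.1  73.9 162.5]
[577.16132399  10.3538331 ]
```

Run:
```python
from kin import *
s=st(); R0=R.from_quat(s["ee_rot"]); 
Rg=R.from_euler("z",-.2,degrees=True)*R0
plan([577.4,14.5,181],Rg);plan([577.4,14.5,166],Rg)
```

```text
t 8.4667 tcp [575.9  16.  182.1] q [ 0.9942  0.0216 -0.0038 -0.1049] F [ 0.1 -0.1 -3.5] w 12.1 qpos [-0.184  0.47   1.715  0.24   1.021 -0.36 ]
SHIFT [0.0014, 0.0018, 0.0008] TURN [0.0, 0.04, 0.2] | mm 2.4 deg 0.2
SHIFT [0.0014, 0.0049, 0.0154] TURN [0.0, 0.04, 0.2] | mm 16.3 deg 0.2
```

{"op": "step_arm", "data": {"commands": [[0,[0.0014,0.0018,0.0008],[0,0,0.2]],[0,[0.0014,0.0018,0.0008],[0,0,0.2]],[0,[0.0014,0.0018,0.0008],[0,0,0.2]]]}}

```text
t: 8.72
tcp_pos: [577.6, 14.4, 181.3]
ee_rot: [0.994, 0.02, -0.004, -0.105]
force: [-0.5, -0.1, -3.6]
grip_width: 11.8
```

Run:
```python
from tf2 import *
st(); p=optics.snapshot("wrist"); save(p,"w8"); st(); tf2(p,2.4)
f=p["frame"][:,:,::-1]
a=cv2.resize(f[170:210,170:230],None,fx=10,fy=10,interpolation=cv2.INTER_CUBIC);b=cv2.resize(f[170:210,430:490],None,fx=10,fy=10,interpolation=cv2.INTER_CUBIC)
cv2.imwrite("pics/z8.png",cv2.resize(np.vstack([a,b]),(450,600)))
```

```text
t 8.7167 tcp [577.6  14.4 181.3] q [ 0.9943  0.0198 -0.0036 -0.1048] F [-0.5 -0.1 -3.6] w 11.8 qpos [-0.186  0.473  1.711  0.24   1.021 -0.358]
t 8.7667 tcp [577.5  14.4 181.2] q [ 0.9943  0.0198 -0.0037 -0.1048] F [-0.4 -0.1 -3.1] w 11.7 qpos [-0.186  0.473  1.712  0.24   1.021 -0.358]
zd 162.43 L/R 484.56 673.7 cx 579.13 cy -15.99 handle x 579.5 handle yend-46 -16.49 yawerr far 0.13
deck slopes deg [-0.05  0.17]
apparent tray centre world [579.29   8.27 162.43] underside 156.4
```

View pics/z8.png

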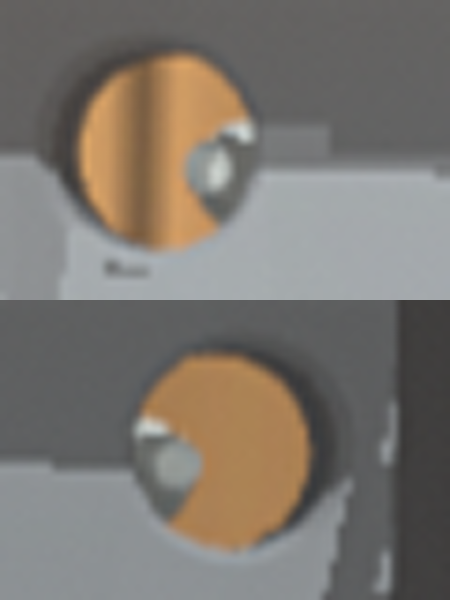

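Tray and stand agree to within 0.3 mm, with both pin tips showing symmetrically in the far holes. Lowering.

{"op": "step_arm", "data": {"commands": [[0,[-0.0001,0.001,0.005],[0,0,0]],[0,[-0.0001,0.0021,0.01],[0,0,0]],[0,[-0.0001,0.0031,0.0147],[0,0,0]],[0,[-0.0001,0.0042,0.0196],[0,0,0]],[0,[-0.0001,0.0042,0.0196],[0,0,0]]]}}

```text
t: 9.18
tcp_pos: [576.8, 14.4, 159.8]
ee_rot: [0.994, 0.02, -0.005, -0.105]
force: [-0.8, -0.9, -4.9]
grip_width: 11.8
```

Run:
```python
from tf2 import *
st(); p=optics.snapshot("wrist"); save(p,"w9"); s=st(); tf2(p,2.4)
plan([577.5,14.4,s["tcp_pos"][2]-20],R.from_quat(s["ee_rot"]))
f=p["frame"][:,:,::-1]
a=cv2.resize(f[170:210,170:230],None,fx=10,fy=10,interpolation=cv2.INTER_CUBIC);b=cv2.resize(f[170:210,430:490],None,fx=10,fy=10,interpolation=cv2.INTER_CUBIC)
cv2.imwrite("pics/z9.png",cv2.resize(np.vstack([a,b]),(450,600)))
```

```text
t 9.1833 tcp [576.8  14.4 159.8] q [ 0.9943  0.0197 -0.0047 -0.105 ] F [-0.8 -0.9 -4.9] w 11.8 qpos [-0.186  0.498  1.734  0.247  0.977 -0.371]
t 9.2333 tcp [577.1  14.4 160.4] q [ 0.9943  0.0197 -0.0044 -0.105 ] F [-0.  -0.  -3.5] w 11.9 qpos [-0.186  0.498  1.733  0.247  0.977 -0.371]
zd 141.08 L/R 483.77 672.83 cx 578.3 cy -15.98 handle x 578.53 handle yend-46 -16.42 yawerr far 0.12
deck slopes deg [-0.16  0.17]
apparent tray centre world [578.46   8.25 141.08] underside 135.1
SHIFT [0.0005, 0.0042, 0.0196] TURN [0.0, 0.0, 0.0] | mm 20.0 deg 0.0
```

View pics/z9.png

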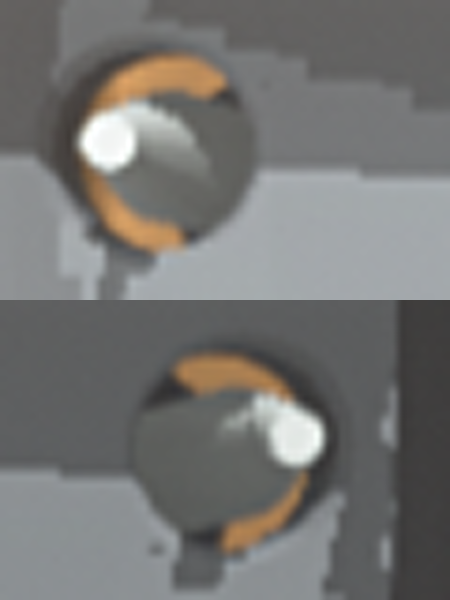

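{"op": "step_arm", "data": {"commands": [[0,[0.0006,0.001,0.005],[0,0,0]],[0,[0.0007,0.0021,0.01],[0,0,0]],[0,[0.0007,0.0031,0.0147],[0,0,0]],[0,[0.0007,0.0042,0.0196],[0,0,0]],[0,[0.0007,0.0042,0.0196],[0,0,0]]]}}

```text
t: 9.65
tcp_pos: [577.2, 14.5, 139.2]
ee_rot: [0.994, 0.02, -0.005, -0.105]
force: [0.3, -0.2, -3.9]
grip_width: 11.8
```

Run:
```python
from tf2 import *
st(); p=optics.snapshot("wrist"); save(p,"w10"); s=st(); tf2(p,2.4)
plan([577.5,14.4,s["tcp_pos"][2]-8],R.from_quat(s["ee_rot"]))
```

```text
t 9.65 tcp [577.2  14.5 139.2] q [ 0.9943  0.0196 -0.0052 -0.1051] F [ 0.3 -0.2 -3.9] w 11.8 qpos [-0.186  0.525  1.752  0.255  0.935 -0.384]
t 9.7 tcp [577.4  14.4 139.7] q [ 0.9943  0.0197 -0.005  -0.1051] F [ 0.3  0.1 -4.9] w 11.8 qpos [-0.186  0.524  1.751  0.254  0.935 -0.384]
zd 120.04 L/R 484.11 673.34 cx 578.72 cy -15.93 handle x 578.98 handle yend-46 -16.4 yawerr far 0.13
deck slopes deg [-0.22  0.19]
apparent tray centre world [578.88   8.32 120.04] underside 114.0
SHIFT [0.0001, 0.0017, 0.0078] TURN [0.0, 0.0, 0.0] | mm 8.0 deg 0.0
```

{"op": "step_arm", "data": {"commands": [[0,[0.0001,0.0006,0.003],[0,0,0]],[0,[0.0001,0.0012,0.0055],[0,0,0]],[0,[0.0001,0.0016,0.0073],[0,0,0]],[0,[0.0001,0.0016,0.0073],[0,0,0]]]}}

```text
t: 10.03
tcp_pos: [577.3, 14.4, 131.8]
ee_rot: [0.994, 0.02, -0.005, -0.105]
force: [-0.1, 0.1, -3.8]
grip_width: 12.0
```

{"op": "step_arm", "data": {"commands": [[0,[0,0.0002,0.001],[0,0,0]],[0,[0,0.0004,0.002],[0,0,0]],[0,[0,0.0004,0.002],[0,0,0]]]}}

```text
t: 10.28
tcp_pos: [577.4, 14.6, 130.3]
ee_rot: [0.994, 0.02, -0.005, -0.105]
force: [-2.1, 1.6, 0.4]
grip_width: 11.5
```

Run:
```python
from tf2 import *
st(); p=optics.snapshot("wrist"); save(p,"w11"); s=st(); tf2(p,2.4)
```

```text
t 10.2833 tcp [577.4  14.6 130.3] q [ 0.9942  0.0198 -0.005  -0.1052] F [-2.1  1.6  0.4] w 11.5 qpos [-0.186  0.537  1.759  0.259  0.915 -0.391]
t 10.3333 tcp [577.3  14.6 130.2] q [ 0.9942  0.0197 -0.005  -0.1052] F [-2.4  2.   0.4] w 11.7 qpos [-0.186  0.537  1.76   0.259  0.915 -0.391]
zd 110.86 L/R 484.28 673.79 cx 579.04 cy -15.98 handle x 579.09 handle yend-46 -16.27 yawerr far -0.14
deck slopes deg [ 0.07 -0.14]
apparent tray centre world [579.2    8.28 110.86] underside 104.9
```

Fz has changed from −4 to +0.4 N, with the underside at 104.9 mm and level, so the tray is seated. Releasing.

{"op": "step_arm", "data": {"commands": [[0,[0,0.0001,0.0006],[0,0,0]],[30,[0,0.0001,0.0006],[0,0,0]],[60,[0,0.0001,0.0006],[0,0,0]],[60,[0,0.0001,0.0006],[0,0,0]],[60,[0,0.0001,0.0006],[0,0,0]]]}}

```text
t: 10.75
tcp_pos: [577.5, 14.5, 129.6]
ee_rot: [0.994, 0.02, -0.005, -0.105]
force: [-0.4, 0.3, -0.4]
grip_width: 33.4
```

{"op": "step_arm", "data": {"commands": [[60,[0,0,0],[0,0,0]],[60,[0,0,0],[0,0,0]],[60,[0,0,0],[0,0,0]]]}}

```text
t: 11.0
tcp_pos: [577.5, 14.5, 129.6]
ee_rot: [0.994, 0.02, -0.005, -0.105]
force: [0.5, -0.6, 1.1]
grip_width: 52.7
```

Run:
```python
from tf2 import *
s=st(); p=optics.snapshot("wrist"); save(p,"w12"); tf2(p,2.4)
p=optics.snapshot("side"); save(p,"side12")
plan(np.array(s["tcp_pos"])+[0,0,150],toolR(.04))
cv2.imwrite("pics/c12.png",cv2.resize(p["frame"][150:450,250:450,::-1],None,fx=2.6,fy=2))
# boxes: fit
W=cloud(p);
```

```text
t 11.0 tcp [577.5  14.5 129.6] q [ 0.9943  0.0197 -0.0048 -0.1051] F [ 0.5 -0.6  1.1] w 52.7 qpos [-0.186  0.538  1.76   0.259  0.914 -0.391]
zd 111.0 L/R 484.32 673.62 cx 578.97 cy -16.01 handle x 579.44 handle yend-46 -16.19 yawerr far -0.02
deck slopes deg [ 0.07 -0.2 ]
apparent tray centre world [579.13   8.25 111.  ] underside 105.0
SHIFT [-0.0008, -0.0314, -0.1467] TURN [-12.08, 0.32, -0.02] | mm 150.0 deg 12.1
```

View pics/c12.png

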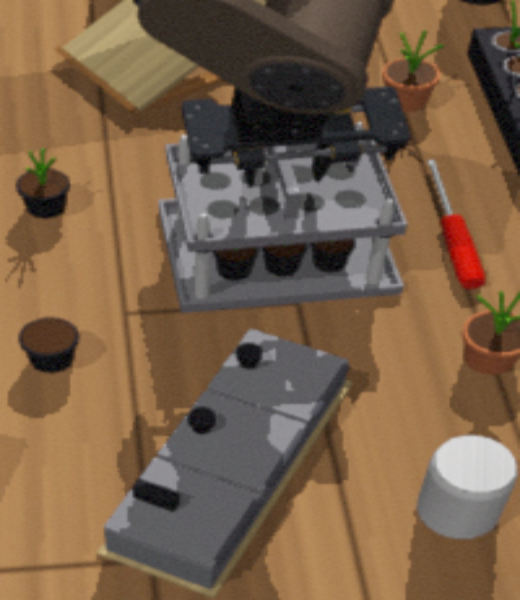

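The tray is seated on all four pins and released. I'll rise straight up, then look at the boxes.

{"op": "step_arm", "data": {"commands": [[60,[0,-0.005,-0.025],[0,0,0]],[60,[0,-0.012,-0.058],[0,0,0]],[60,[0,-0.021,-0.098],[-3,0,0]],[60,[0,-0.029,-0.135],[-8,0,0]],[60,[0,-0.0314,-0.147],[-12,0.3,0]]]}}

```text
t: 11.52
tcp_pos: [579.9, 14.0, 285.9]
ee_rot: [1.0, 0.019, 0.004, 0.002]
force: [1.1, -0.3, -0.3]
grip_width: 57.0
```

Run:
```python
from kin import *
s=st(); yaw=np.radians(59.5); Rg=toolR(yaw)
q=s["qpos"]
for pos in ([480,-150,260],[436,-330,230],[438,-341,48]):
    q,e=ik(np.array(pos,float),Rg,np.r_[q[:5],-1.5]); print(pos,q.round(2),round(e,3))
plan([480,-150,250],Rg); plan([430,-330,220],Rg)
```

```text
t 11.5167 tcp [579.9  14.  285.9] q [0.9998 0.0189 0.004  0.0019] F [ 1.1 -0.3 -0.3] w 57.0 qpos [-0.088  0.359  1.58  -0.003  1.194 -0.125]
[480, -150, 260] [-0.43  0.27  1.79 -0.    1.08 -1.47] 0.0
[436, -330, 230] [-0.77  0.36  1.73 -0.    1.05 -1.81] 0.0
[438, -341, 48] [-0.78  0.62  1.88  0.    0.64 -1.82] 0.0
SHIFT [-0.1063, 0.1599, 0.0356] TURN [0.44, -0.3, -57.33] | mm 195.3 deg 57.3
SHIFT [-0.1633, 0.3378, 0.0659] TURN [0.44, -0.3, -57.33] | mm 380.9 deg 57.3
```

{"op": "step_arm", "data": {"commands": [[60,[-0.163,0.338,0.05],[0.4,-0.3,-57.3]],[60,[-0.163,0.338,0.05],[0.4,-0.3,-57.3]],[60,[-0.163,0.338,0.05],[0.4,-0.3,-57.3]],[60,[-0.163,0.338,0.05],[0.4,-0.3,-57.3]],[60,[-0.163,0.338,0.05],[0.4,-0.3,-57.3]]]}}

```text
t: 11.93
tcp_pos: [502.8, -161.4, 257.6]
ee_rot: [0.952, 0.305, 0.0, 0.0]
force: [1.5, -1.0, -0.3]
grip_width: 57.0
```

Run:
```python
from kin import *
s=st(); plan([420,-315,220],toolR(np.radians(59.5)))
```

```text
t 11.9333 tcp [ 502.8 -161.4  257.6] q [9.524e-01 3.048e-01 1.000e-04 0.000e+00] F [ 1.5 -1.  -0.3] w 57.0 qpos [-0.436  0.308  1.737  0.     1.096 -1.055]
SHIFT [-0.1566, 0.077, 0.0376] TURN [0.01, -0.01, -24.01] | mm 178.5 deg 24.0
```

{"op": "step_arm", "data": {"commands": [[60,[-0.157,0.077,0.038],[0,0,-24]],[60,[-0.157,0.077,0.038],[0,0,-24]],[60,[-0.157,0.077,0.038],[0,0,-24]],[60,[-0.157,0.077,0.038],[0,0,-24]],[60,[-0.157,0.077,0.038],[0,0,-24]]]}}

```text
t: 12.35
tcp_pos: [417.9, -317.6, 218.9]
ee_rot: [0.867, 0.498, -0.0, -0.0]
force: [0.1, -0.7, 0.3]
grip_width: 57.1
```

Run:
```python
from kin import *
s=st(); p=optics.snapshot("wrist"); save(p,"w13")
```

```text
t 12.35 tcp [ 417.9 -317.6  218.9] q [ 8.671e-01  4.981e-01 -1.000e-04 -1.000e-04] F [ 0.1 -0.7  0.3] w 57.1 qpos [-0.776  0.344  1.797 -0.     1.    -1.818]
```

View pics/w13.png

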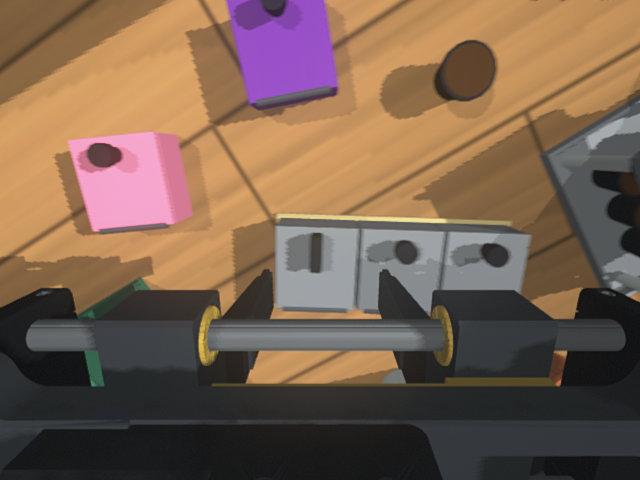

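The wrist view shows the bar at (316,253), the knobs at (405,251) and (494,254), and the row's front edge at row 220.

Run:
```python
from kin import *
p=load("w13"); W=cloud(p); f=p["frame"].astype(int)
dark=(f.max(2)<70)
def reg(u0,u1,v0,v1):
    m=np.zeros(dark.shape,bool); m[v0:v1,u0:u1]=True; return m
lid=reg(280,355,228,300)&(abs(W[...,2]-54)<4); print("lid z",np.median(W[lid][:,2]),lid.sum())
for nm,r in (("bar",(300,330,228,280)),("k1",(388,422,232,272)),("k2",(478,512,235,275))):
    m=reg(*r)&(W[...,2]>68); q=W[m]; print(nm,m.sum(),q.mean(0).round(1),np.percentile(q[:,2],[5,50,95]).round(1))
    if nm=="bar":
        t=q[q[:,2]>np.percentile(q[:,2],50)-3]; rc=cv2.minAreaRect(t[:,:2].astype(np.float32)); print(rc)
# lid all three: grey with z ~54: min area rect of combined
m=reg(270,535,215,312)&(abs(W[...,2]-54)<3)&((f.max(2)-f.min(2))<30); t=W[m]; rc=cv2.minAreaRect(t[:,:2].astype(np.float32)); print("row rect",rc,"boxpts",cv2.boxPoints(rc).round(1).tolist())
```

```text
lid z 54.534611955008245 4889
bar 459 [ 435.8 -337.3   78. ] [75.2 78.3 79.5]
((437.0322265625, -338.1236572265625), (11.869680404663086, 36.310359954833984), 57.517372131347656)
k1 457 [ 478.1 -261.4   78.3] [71.4 78.4 79.7]
k2 505 [ 524.8 -187.7   77.2] [69.8 78.3 79.7]
row rect ((503.9014587402344, -276.0550231933594), (259.19622802734375, 93.23562622070312), 57.80004119873047) boxpts [[395.3999938964844, -360.8999938964844], [474.29998779296875, -410.6000061035156], [612.4000244140625, -191.1999969482422], [533.5, -141.5]]
```

```bash
cat > box.py <<'E'
from kin import *
BY=np.radians(-32.3); XB=np.array([np.cos(BY),np.sin(BY),0]); YB=np.array([-np.sin(BY),np.cos(BY),0]); ZB=np.array([0,0,1.])
BAR=np.array([436.2,-339.4,0])   # bar centre xy
HNG=BAR+68*XB+[0,0,49.5]
def lidpose(alpha,theta,tipz=57.5,dx=-3):
    """tool tilt alpha outward deg at closed; theta lid angle deg; returns tcp,R"""
    R0=R.from_rotvec(-np.radians(alpha)*YB)*toolR(np.pi/2+BY)
    p0=BAR+dx*XB+[0,0,tipz]
    # opening: -x -> +z : rotation about +YB by theta
    Q=R.from_rotvec(np.radians(theta)*YB)
    return HNG+Q.apply(p0-HNG),Q*R0
E
python3 - <<'E'
from box import *
print(lidpose(0,30)[0],lidpose(0,0)[0], lidpose(20,0)[1].apply([0,0,1]), HNG)
q0=read_state()["qpos"]
for a in (0,10,15,20,25):
    q=np.array(q0);out=[]
    for th in range(0,105,5):
        p,Rr=lidpose(a,th,57.5+10*np.sin(np.radians(a))); q,e=ik(p,Rr,q); 
        if e>.05: out.append((th,"FAIL",round(e,2)))
        elif th%15==0: out.append((th,q.round(2).tolist()))
    print(a,out)
E
```

```text
[ 445.08555834 -345.01721681   91.92820323] [ 433.6642145  -337.79694295   57.5       ] [ 0.28909657 -0.18275927 -0.93969262] [ 493.67780466 -375.73595976   49.5       ]
0 [(0, [-0.78, 0.6, 1.89, -0.0, 0.66, -1.79]), (15, [-0.76, 0.66, 1.69, -0.06, 1.05, -1.73]), (30, [-0.73, 0.76, 1.49, -0.09, 1.41, -1.71]), (45, [-0.72, 0.89, 1.3, -0.11, 1.74, -1.7]), (60, [-0.71, 1.02, 1.11, -0.14, 2.05, -1.71]), (75, [-0.7, 1.16, 0.94, -0.19, 2.34, -1.74]), (90, [-0.7, 1.29, 0.8, -0.26, 2.61, -1.8])]
10 [(0, [-0.8, 0.56, 2.0, 0.1, 0.41, -1.9]), (15, [-0.77, 0.6, 1.8, -0.02, 0.83, -1.76]), (30, [-0.75, 0.69, 1.6, -0.07, 1.2, -1.72]), (45, [-0.73, 0.8, 1.39, -0.09, 1.55, -1.7]), (60, [-0.71, 0.94, 1.19, -0.12, 1.88, -1.7]), (75, [-0.7, 1.08, 1.0, -0.15, 2.19, -1.72]), (90, [-0.7, 1.23, 0.83, -0.21, 2.47, -1.76])]
15 [(0, [-0.81, 0.54, 2.06, 0.23, 0.29, -2.03]), (15, [-0.78, 0.57, 1.86, -0.0, 0.71, -1.79]), (30, [-0.75, 0.65, 1.65, -0.05, 1.1, -1.73]), (45, [-0.73, 0.76, 1.44, -0.08, 1.46, -1.71]), (60, [-0.72, 0.9, 1.23, -0.11, 1.79, -1.7]), (75, [-0.7, 1.04, 1.03, -0.14, 2.11, -1.71]), (90, [-0.7, 1.19, 0.85, -0.19, 2.4, -1.75])]
20 [(0, [-0.83, 0.54, 2.12, 0.55, 0.17, -2.36]), (15, [-0.79, 0.55, 1.92, 0.04, 0.59, -1.82]), (30, [-0.76, 0.62, 1.71, -0.04, 0.99, -1.74]), (45, [-0.74, 0.72, 1.49, -0.07, 1.36, -1.71]), (60, [-0.72, 0.86, 1.28, -0.1, 1.7, -1.7]), (75, [-0.71, 1.0, 1.07, -0.13, 2.02, -1.71]), (90, [-0.7, 1.15, 0.88, -0.17, 2.32, -1.74])]
25 [(0, 'FAIL', np.float64(0.75)), (15, [-0.8, 0.53, 1.98, 0.09, 0.47, -1.88]), (30, [-0.77, 0.58, 1.76, -0.02, 0.88, -1.76]), (45, [-0.74, 0.69, 1.55, -0.06, 1.25, -1.72]), (60, [-0.72, 0.82, 1.33, -0.09, 1.6, -1.7]), (75, [-0.71, 0.96, 1.11, -0.12, 1.93, -1.71]), (90, [-0.7, 1.12, 0.91, -0.16, 2.24, -1.73])]
```

Run:
```python
from box import *
for n in ("side12","scene5"):
    p=load(n); W=cloud(p); 
    m=(W[...,2]>60)&(W[...,0]>380)&(W[...,0]<900)&(W[...,1]<-380)&(W[...,1]>-800)&(W[...,2]<600)
    q=W[m]; 
    for z0,z1 in ((60,120),(120,180),(180,260),(260,400)):
        k=q[(q[:,2]>z0)&(q[:,2]<z1)]
        if len(k)>5: print(n,z0,len(k),k.min(0).round(),k.max(0).round(), "near hinge dist",np.linalg.norm(k[:,:2]-HNG[:2],axis=1).min().round(), k[np.linalg.norm(k[:,:2]-HNG[:2],axis=1).argmin()].round())
s=read_state(); 
p,Rr=lidpose(10,0,57.5+2); z=Rr.apply([0,0,1]); plan(p-50*z,Rr); plan(p,Rr)
```

```text
side12 60 516 [ 481. -536.   60.] [ 899. -384.  120.] near hinge dist 22.0 [ 481. -393.   60.]
side12 120 1822 [ 700. -567.  120.] [ 856. -381.  180.] near hinge dist 212.0 [ 700. -424.  180.]
side12 180 113 [ 699. -431.  180.] [ 715. -414.  201.] near hinge dist 209.0 [ 699. -416.  194.]
scene5 60 9430 [ 380. -772.   60.] [ 897. -381.  120.] near hinge dist 20.0 [ 477. -388.   60.]
scene5 120 5758 [ 380. -772.  120.] [ 860. -381.  179.] near hinge dist 177.0 [ 484. -552.  141.]
scene5 180 83 [ 701. -435.  180.] [ 717. -414.  203.] near hinge dist 212.0 [ 701. -420.  199.]
SHIFT [-0.0064, 0.0152, 0.1094] TURN [-10.06, -0.11, 1.72] | mm 110.6 deg 10.2
SHIFT [-0.0067, 0.0239, 0.1586] TURN [-10.06, -0.11, 1.72] | mm 160.5 deg 10.2
```

{"op": "step_arm", "data": {"commands": [[45,[-0.003,0.007,0.04],[-3,0,1]],[45,[-0.006,0.013,0.08],[-7,0,1.7]],[45,[-0.0064,0.0152,0.109],[-10,0,1.7]],[45,[-0.0064,0.0152,0.109],[-10,0,1.7]]]}}

```text
t: 12.73
tcp_pos: [423.9, -331.2, 104.4]
ee_rot: [0.873, 0.48, 0.042, 0.072]
force: [-0.4, 1.3, 0.1]
grip_width: 43.3
```

Run:
```python
from box import *
st(); p=optics.snapshot("wrist"); save(p,"w14"); s=st()
W=cloud(p); f=p["frame"].astype(int); m=(W[...,2]>76)&(W[...,2]<82)&(np.linalg.norm(W[...,:2]-BAR[:2],axis=2)<35)
t=W[m]; rc=cv2.minAreaRect(t[:,:2].astype(np.float32)); print(m.sum(),rc); vv,uu=np.where(m); print("cols",np.percentile(uu,[2,50,98]),"rows",np.percentile(vv,[2,98]))
g=R.from_quat(s["ee_rot"]).apply([0,0,-18.8])+s["tcp_pos"]; print(proj(p,g),proj(p,s["tcp_pos"]))
pp,Rr=lidpose(10,0,59.5); plan(pp,Rr)
```

```text
t 12.7333 tcp [ 423.9 -331.2  104.4] q [0.8731 0.4803 0.042  0.0724] F [-0.4  1.3  0.1] w 43.3 qpos [-0.808  0.469  1.997  0.089  0.515 -1.888]
t 12.7833 tcp [ 425.  -332.   107.3] q [0.873  0.4806 0.0418 0.0723] F [ 0.2 -0.2 -0. ] w 43.4 qpos [-0.808  0.466  1.991  0.087  0.525 -1.886]
936 ((436.5908203125, -338.0394287109375), (11.949185371398926, 36.58934020996094), 58.328338623046875)
cols [318.7 328.  337. ] rows [258. 306.]
[[326.20808527 307.4906357 ]] [[326.09091732 291.68173739]]
SHIFT [-0.0004, 0.0023, 0.0489] TURN [-0.42, -0.19, -0.05] | mm 48.9 deg 0.5
```

View pics/w14.png

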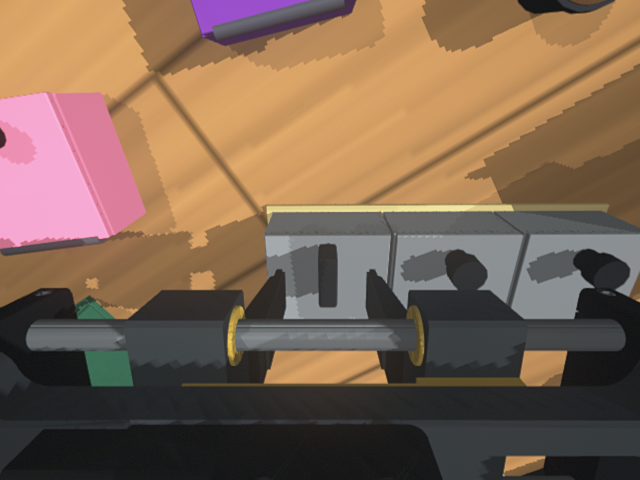

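```bash
sed -i 's/BY=np.radians(-32.3)/BY=np.radians(-31.9)/; s/BAR=np.array.*/BAR=np.array([436.5,-338.3,0])/' box.py
python3 - <<'E'
from box import *
st(); pp,Rr=lidpose(10,0,59.5); plan(pp,Rr)
E
```

```text
t 12.7833 tcp [ 425.  -332.   107.3] q [0.873  0.4806 0.0418 0.0723] F [ 0.2 -0.2 -0. ] w 43.4 qpos [-0.808  0.466  1.991  0.087  0.525 -1.886]
SHIFT [0.0006, 0.002, 0.0488] TURN [-0.42, -0.12, -0.44] | mm 48.8 deg 0.6
```

{"op": "step_arm", "data": {"commands": [[45,[0.0006,0.002,0.02],[-0.4,-0.1,-0.4]],[45,[0.0006,0.002,0.035],[-0.4,-0.1,-0.4]],[45,[0.0006,0.002,0.045],[-0.4,-0.1,-0.4]],[45,[0.0006,0.002,0.048],[-0.4,-0.1,-0.4]]]}}

```text
t: 13.12
tcp_pos: [434.6, -336.9, 60.6]
ee_rot: [0.871, 0.484, 0.042, 0.076]
force: [0.3, 0.1, -0.7]
grip_width: 43.1
```

Run:
```python
from box import *
s=st(); pp,Rr=lidpose(10,0,59.5); plan(pp,Rr)
p=optics.snapshot("wrist"); save(p,"w15")
```

```text
t 13.1167 tcp [ 434.6 -336.9   60.6] q [0.8709 0.4837 0.0424 0.0756] F [ 0.3  0.1 -0.7] w 43.1 qpos [-0.801  0.555  2.005  0.105  0.415 -1.907]
SHIFT [-0.0002, -0.0008, 0.001] TURN [-0.06, -0.04, -0.01] | mm 1.3 deg 0.1
```

View pics/w15.png

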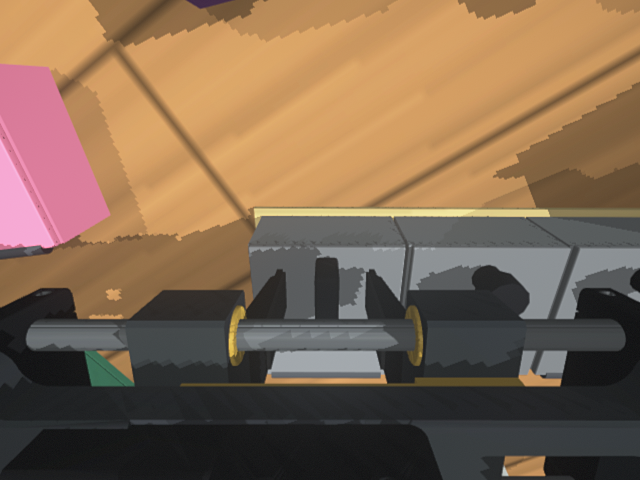

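The bar (column 326) is between the fingers. Closing.

{"op": "step_arm", "data": {"commands": [[0,[0,0,0],[0,0,0]],[0,[0,0,0],[0,0,0]],[0,[0,0,0],[0,0,0]],[0,[0,0,0],[0,0,0]],[0,[0,0,0],[0,0,0]]]}}

```text
t: 13.58
tcp_pos: [434.5, -336.9, 61.1]
ee_rot: [0.871, 0.484, 0.042, 0.076]
force: [-0.2, 0.8, 0.2]
grip_width: 15.2
```

{"op": "step_arm", "data": {"commands": [[0,[0,0,0],[0,0,0]],[0,[0,0,0],[0,0,0]]]}}

```text
t: 13.75
tcp_pos: [434.7, -336.6, 61.2]
ee_rot: [0.871, 0.484, 0.043, 0.076]
force: [3.2, 2.3, -1.7]
grip_width: 11.8
```

Run:
```python
from box import *
s=st(); p0=np.array(s["tcp_pos"]);R0=R.from_quat(s["ee_rot"])
for th in (6,12,18,24,30):
    Q=R.from_rotvec(np.radians(th)*YB); plan(HNG+Q.apply(p0-HNG),Q*R0,s)
```

```text
t 13.75 tcp [ 434.7 -336.6   61.2] q [0.871  0.4835 0.0426 0.0757] F [ 3.2  2.3 -1.7] w 11.8 qpos [-0.8    0.554  2.005  0.106  0.416 -1.907]
SHIFT [0.0, 0.0028, -0.0069] TURN [6.0, -0.0, 0.01] | mm 7.5 deg 6.0
SHIFT [0.0, 0.0064, -0.0135] TURN [12.0, -0.01, 0.01] | mm 14.9 deg 12.0
SHIFT [0.0, 0.0106, -0.0197] TURN [18.0, -0.01, 0.02] | mm 22.3 deg 18.0
SHIFT [0.0, 0.0154, -0.0254] TURN [24.0, -0.01, 0.02] | mm 29.7 deg 24.0
SHIFT [0.0, 0.0209, -0.0305] TURN [30.0, -0.02, 0.03] | mm 37.0 deg 30.0
```

{"op": "step_arm", "data": {"commands": [[0,[0,0.0023,-0.0058],[5,0,0]],[0,[0,0.0051,-0.0113],[10,0,0]],[0,[0,0.0084,-0.0166],[15,0,0]],[0,[0,0.0121,-0.0216],[20,0,0]],[0,[0,0.0121,-0.0216],[20,0,0]]]}}

```text
t: 14.17
tcp_pos: [442.1, -341.1, 84.9]
ee_rot: [0.871, 0.484, -0.043, -0.079]
force: [-5.1, 1.7, 7.3]
grip_width: 11.7
```

```bash
cat > cont.py <<'E'
from box import *
import sys
s=st(); p0=np.array(s["tcp_pos"]);R0=R.from_quat(s["ee_rot"])
z=R0.apply([0,0,1]); print("tool angle from start (deg)", np.degrees(np.arctan2(z@XB,-z@ZB)), "angle about hinge", np.degrees(np.arctan2((p0-HNG)@ZB,-(p0-HNG)@XB)), "rad",np.hypot((p0-HNG)@ZB,(p0-HNG)@XB), "y",(p0-HNG)@YB)
for th in (5,10,15,20):
    Q=R.from_rotvec(np.radians(th)*YB); plan(HNG+Q.apply(p0-HNG),Q*R0,s)
E
python3 cont.py
```

```text
t 14.1667 tcp [ 442.1 -341.1   84.9] q [ 0.8706  0.4835 -0.0435 -0.0794] F [-5.1  1.7  7.3] w 11.7 qpos [-0.758  0.624  1.73  -0.043  0.966 -1.745]
tool angle from start (deg) -10.392152625102959 angle about hinge 29.836488686879264 rad 71.22673656320212 y 0.6159248783567792
SHIFT [0.0, 0.0023, -0.0058] TURN [5.0, 0.0, 0.01] | mm 6.2 deg 5.0
SHIFT [0.0, 0.0051, -0.0113] TURN [10.0, 0.0, 0.01] | mm 12.4 deg 10.0
SHIFT [0.0, 0.0084, -0.0166] TURN [15.0, 0.0, 0.02] | mm 18.6 deg 15.0
SHIFT [0.0, 0.0122, -0.0215] TURN [20.0, 0.0, 0.02] | mm 24.7 deg 20.0
```

{"op": "step_arm", "data": {"commands": [[0,[0,0.0023,-0.0058],[5,0,0]],[0,[0,0.0051,-0.0113],[10,0,0]],[0,[0,0.0084,-0.0166],[15,0,0]],[0,[0,0.0122,-0.0215],[20,0,0]],[0,[0,0.0122,-0.0215],[20,0,0]]]}}

```text
t: 14.58
tcp_pos: [455.3, -349.4, 103.5]
ee_rot: [0.843, 0.468, -0.128, -0.233]
force: [-5.9, 3.2, 13.9]
grip_width: 11.8
```

```bash
python3 cont.py
```

```text
t 14.5833 tcp [ 455.3 -349.4  103.5] q [ 0.8427  0.4682 -0.1284 -0.2326] F [-5.9  3.2 13.9] w 11.8 qpos [-0.729  0.768  1.449 -0.087  1.457 -1.709]
tool angle from start (deg) -30.819284629730138 angle about hinge 49.51087185223458 rad 71.03768328967185 y 0.5115541279217903
SHIFT [0.0, 0.0022, -0.0058] TURN [5.0, 0.0, 0.01] | mm 6.2 deg 5.0
SHIFT [0.0, 0.005, -0.0113] TURN [10.0, 0.01, 0.01] | mm 12.4 deg 10.0
SHIFT [0.0, 0.0082, -0.0166] TURN [15.0, 0.01, 0.02] | mm 18.5 deg 15.0
SHIFT [0.0, 0.0118, -0.0216] TURN [20.0, 0.01, 0.02] | mm 24.7 deg 20.0
```

{"op": "step_arm", "data": {"commands": [[0,[0,0.0012,-0.006],[5,0,0]],[0,[0,0.0035,-0.0118],[10,0,0]],[0,[0,0.0067,-0.0171],[15,0,0]],[0,[0,0.0103,-0.0221],[20,0,0]],[0,[0,0.0103,-0.0221],[20,0,0]]]}}

```text
t: 15.0
tcp_pos: [472.8, -360.4, 115.0]
ee_rot: [0.788, 0.439, -0.209, -0.378]
force: [2.4, -1.6, 2.0]
grip_width: 11.8
```

```bash
python3 cont.py
python3 - <<'E'
from h import *
p=optics.snapshot("side"); save(p,"side16"); cv2.imwrite("pics/c16.png",cv2.resize(p["frame"][200:480,200:560,::-1],None,fx=2.1,fy=2.1))
E
```

```text
t 15.0 tcp [ 472.8 -360.4  115. ] q [ 0.7884  0.4385 -0.2087 -0.3776] F [ 2.4 -1.6  2. ] w 11.8 qpos [-0.709  0.947  1.18  -0.124  1.899 -1.708]
tool angle from start (deg) -51.11693133706141 angle about hinge 68.68983381887732 rad 70.29310965166454 y 0.4212144813597236
SHIFT [0.0, 0.0021, -0.0058] TURN [5.0, 0.01, 0.01] | mm 6.1 deg 5.0
SHIFT [0.0, 0.0047, -0.0113] TURN [10.0, 0.02, 0.01] | mm 12.3 deg 10.0
SHIFT [0.0, 0.0078, -0.0166] TURN [15.0, 0.03, 0.02] | mm 18.4 deg 15.0
SHIFT [0.0, 0.0113, -0.0216] TURN [20.0, 0.03, 0.02] | mm 24.4 deg 20.0
```

View pics/c16.png

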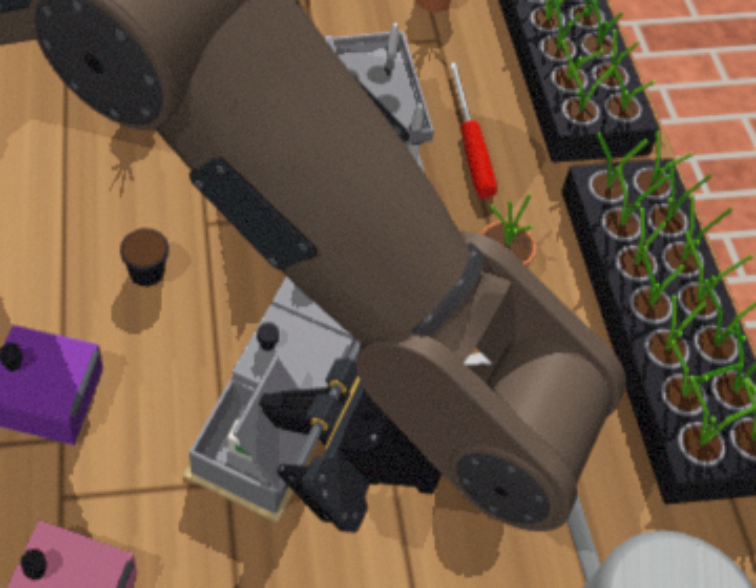

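The lid is at about 60° and the logger is visible in the box. Going further with the grip would take the wrist towards the watering-can spout. So I'll release here and push the lid the rest of the way from inside.

{"op": "step_arm", "data": {"commands": [[45,[0,0,0],[0,0,0]],[45,[0,0,0],[0,0,0]],[45,[0,0,0],[0,0,0]],[45,[0,0,0],[0,0,0]]]}}

```text
t: 15.38
tcp_pos: [472.5, -360.3, 115.5]
ee_rot: [0.79, 0.439, -0.207, -0.375]
force: [0.6, -0.6, -0.1]
grip_width: 33.1
```

Run:
```python
from box import *
s=st(); R0=R.from_quat(s["ee_rot"]); print(R0.apply([0,0,1]))
print("up60 in tool",R0.inv().apply([0,0,1]))
```

```text
t 15.3833 tcp [ 472.5 -360.3  115.5] q [ 0.7897  0.4392 -0.2073 -0.375 ] F [ 0.6 -0.6 -0.1] w 33.1 qpos [-0.709  0.943  1.184 -0.123  1.892 -1.708]
[-0.65668301  0.41015431 -0.63288298]
up60 in tool [ 0.00203673 -0.77424479 -0.63288298]
```

{"op": "step_arm", "data": {"commands": [[45,[0,0,-0.02],[0,0,0]],[45,[0,0,-0.04],[0,0,0]],[45,[0,-0.025,-0.063],[0,0,0]],[45,[0,-0.055,-0.088],[0,0,0]],[45,[0,-0.09,-0.115],[0,0,0]]]}}

```text
t: 15.8
tcp_pos: [499.4, -377.3, 256.4]
ee_rot: [0.789, 0.439, -0.207, -0.375]
force: [1.0, -0.3, 0.3]
grip_width: 42.7
```

Run:
```python
from box import *
s=st(); Rv=toolR(np.pi/2+BY)
# push start: fingers closed vertical in front of the lid edge; lid tip now
for nm,pos in (("above",HNG-95*XB+[0,0,200]),):
    plan(pos,Rv)
```

```text
t 15.8 tcp [ 499.4 -377.3  256.4] q [ 0.7894  0.4391 -0.2074 -0.3755] F [ 1.  -0.3  0.3] w 42.7 qpos [-0.704  0.868  0.965 -0.138  2.186 -1.746]
SHIFT [-0.0001, -0.0586, 0.0827] TURN [-50.8, -0.12, 0.07] | mm 101.3 deg 50.8
```

{"op": "step_arm", "data": {"commands": [[0,[0,-0.01,0.01],[-7,0,0]],[0,[0,-0.02,0.02],[-14,0,0]],[0,[0,-0.03,0.035],[-21,0,0]],[0,[0,-0.04,0.045],[-28,0,0]],[0,[0,-0.05,0.055],[-35,0,0]]]}}

```text
t: 16.22
tcp_pos: [435.7, -337.6, 261.4]
ee_rot: [0.866, 0.481, -0.064, -0.117]
force: [1.0, -1.5, 0.3]
grip_width: 14.9
```

Run:
```python
from box import *
s=st(); Rv=toolR(np.pi/2+BY); plan(HNG-80*XB+[0,0,180],Rv)
```

```text
t 16.2167 tcp [ 435.7 -337.6  261.4] q [ 0.8663  0.4814 -0.064  -0.1171] F [ 1.  -1.5  0.3] w 14.9 qpos [-0.754  0.455  1.517 -0.051  1.433 -1.755]
SHIFT [-0.0002, -0.0022, 0.0336] TURN [-15.34, -0.1, 0.02] | mm 33.7 deg 15.3
```

{"op": "step_arm", "data": {"commands": [[0,[0,0,0.01],[-5,0,0]],[0,[0,-0.002,0.02],[-10,0,0]],[0,[0,-0.002,0.033],[-15.3,0,0]],[0,[0,-0.002,0.033],[-15.3,0,0]]]}}

```text
t: 16.55
tcp_pos: [424.3, -329.9, 229.6]
ee_rot: [0.874, 0.485, 0.002, 0.001]
force: [-1.2, -0.7, 1.2]
grip_width: 0.6
```

Run:
```python
from box import *
s=st(); Rv=toolR(np.pi/2+BY); plan(HNG-80*XB+[0,0,40],Rv)
print("hinge-rel",[(np.array(s["tcp_pos"])-HNG)@a for a in (XB,YB,ZB)])
p=optics.snapshot("wrist"); save(p,"w17"); W=cloud(p)
r=(W-HNG)@np.c_[XB,YB,ZB]; m=(abs(r[...,1])<35)&(r[...,0]>-75)&(r[...,0]<20)&(r[...,2]>15)&(r[...,2]<120)
q=r[m]; print(m.sum(),q.min(0).round(),q.max(0).round())
m2=(r[...,2]<-5)&(r[...,2]>-40)&(abs(r[...,1])<36)&(abs(r[...,0]+45)<36);
```

```text
t 16.55 tcp [ 424.3 -329.9  229.6] q [0.8743 0.4854 0.0016 0.001 ] F [-1.2 -0.7  1.2] w 0.6 qpos [-0.785  0.349  1.756  0.003  1.033 -1.8  ]
SHIFT [-0.001, 0.0023, 0.1401] TURN [0.19, -0.11, -0.02] | mm 140.2 deg 0.2
hinge-rel [np.float64(-82.76751930096307), np.float64(0.7029617297542085), np.float64(180.13732053444343)]
349 [-45. -35.  71.] [-35.  34.  83.]
```

View pics/w17.png

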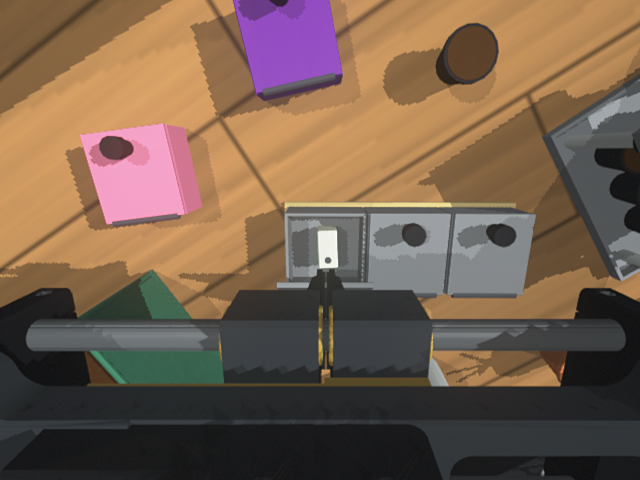

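{"op": "step_arm", "data": {"commands": [[0,[-0.001,0,0.03],[0,0,0]],[0,[-0.001,0,0.065],[0,0,0]],[0,[-0.001,0,0.1],[0,0,0]],[0,[-0.001,0,0.13],[0,0,0]],[0,[-0.001,0,0.142],[0,0,0]]]}}

```text
t: 17.02
tcp_pos: [424.4, -331.0, 85.5]
ee_rot: [0.874, 0.485, -0.0, -0.003]
force: [-0.2, -0.3, -0.6]
grip_width: 0.6
```

{"op": "step_arm", "data": {"commands": [[0,[0,0.015,0],[0,0,0]],[0,[0,0.03,0],[0,0,0]],[0,[0,0.045,0],[0,0,0]],[0,[0,0.06,0],[0,0,0]]]}}

```text
t: 17.35
tcp_pos: [476.5, -363.5, 85.2]
ee_rot: [0.874, 0.486, -0.001, -0.004]
force: [-0.8, -0.0, 1.3]
grip_width: 0.3
```

Run:
```python
from box import *
s=st(); 
print("hinge-rel",[round((np.array(s["tcp_pos"])-HNG)@a,1) for a in (XB,YB,ZB)])
```

```text
t 17.35 tcp [ 476.5 -363.5   85.2] q [ 8.742e-01  4.855e-01 -8.000e-04 -4.300e-03] F [-0.8 -0.   1.3] w 0.3 qpos [-7.620e-01  6.110e-01  1.741e+00  1.000e-03  7.980e-01 -1.777e+00]
hinge-rel [np.float64(-20.7), np.float64(-0.3), np.float64(35.7)]
```

{"op": "step_arm", "data": {"commands": [[0,[0,0.007,0],[0,0,0]],[0,[0,0.014,0],[0,0,0]],[0,[0,0.019,0],[0,0,0]],[0,[0,0.019,0],[0,0,0]]]}}

```text
t: 17.68
tcp_pos: [493.1, -373.9, 84.9]
ee_rot: [0.874, 0.486, -0.001, -0.004]
force: [0.8, 0.5, -0.6]
grip_width: 0.3
```

{"op": "step_arm", "data": {"commands": [[0,[0,-0.02,0],[0,0,0]],[0,[0,-0.05,-0.02],[0,0,0]],[0,[0,-0.07,-0.05],[0,0,0]],[40,[0,-0.07,-0.09],[0,0,0]],[40,[0,-0.065,-0.11],[0,0,0]]]}}

```text
t: 18.1
tcp_pos: [437.8, -339.9, 199.6]
ee_rot: [0.874, 0.485, -0.0, -0.003]
force: [1.1, -0.7, 0.4]
grip_width: 8.8
```

Run:
```python
from box import *
s=st(); 
print("hinge-rel",[round((np.array(s["tcp_pos"])-HNG)@a,1) for a in (XB,YB,ZB)])
p=optics.snapshot("wrist"); save(p,"w18"); W=cloud(p)
p2=optics.snapshot("side"); save(p2,"side18"); cv2.imwrite("pics/c18.png",cv2.resize(p2["frame"][200:480,200:560,::-1],None,fx=2.1,fy=2.1))
f=p["frame"].astype(int); r=(W-HNG)@np.c_[XB,YB,ZB]
m=(f.min(2)>170)&(abs(r[...,1])<36)&(abs(r[...,0]+45)<38)&(r[...,2]<0)
print(m.sum()); q=W[m]; zt=np.median(q[:,2]); t=q[abs(q[:,2]-zt)<3]; print("z",zt,np.percentile(q[:,2],[5,95]),cv2.minAreaRect(t[:,:2].astype(np.float32)))
vv,uu=np.where(m); print(uu.min(),uu.max(),vv.min(),vv.max())
```

```text
t 18.1 tcp [ 437.8 -339.9  199.6] q [ 8.743e-01  4.854e-01 -5.000e-04 -3.000e-03] F [ 1.1 -0.7  0.4] w 8.8 qpos [-7.800e-01  4.090e-01  1.748e+00  1.000e-03  9.900e-01 -1.794e+00]
hinge-rel [np.float64(-66.0), np.float64(-0.7), np.float64(150.1)]
819
z 36.88192692730754 [35.32667226 38.12613026] ((457.0933837890625, -347.4624328613281), (21.2927188873291, 43.72780227661133), 60.14749526977539)
318 339 222 264
```

View pics/w18.png

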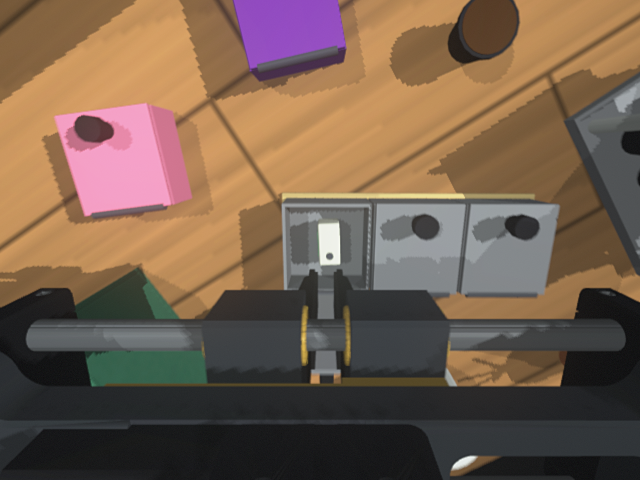

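View pics/c18.png

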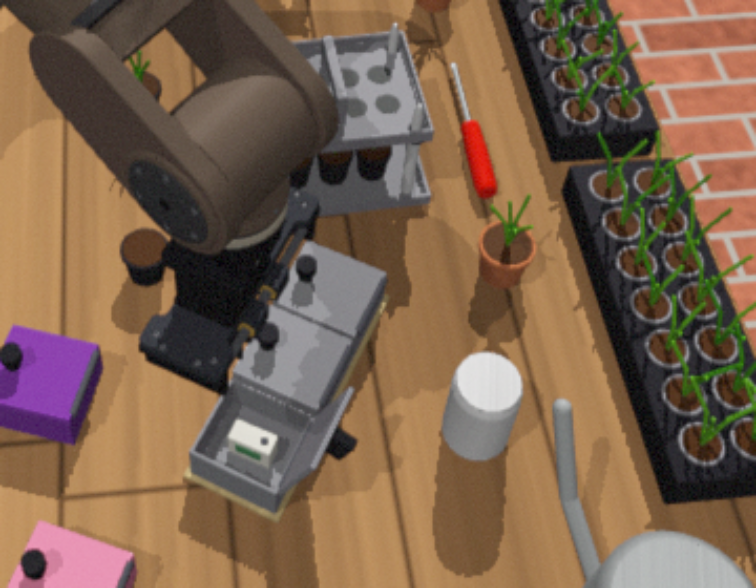

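Run:
```python
from box import *
s=st(); p=load("w18"); g=R.from_quat(s["ee_rot"]).apply([0,0,-18.8])+s["tcp_pos"]; print(proj(p,g))
plan([457,-347.5,70],toolR(np.radians(60)))
```

```text
t 18.2 tcp [ 439.6 -341.4  199.6] q [ 8.742e-01  4.855e-01  1.000e-04 -9.000e-04] F [ 0.4 -0.7 -0.7] w 16.8 qpos [-7.790e-01  4.110e-01  1.746e+00  1.000e-03  9.870e-01 -1.794e+00]
[[325.71840822 305.26194708]]
SHIFT [0.0038, 0.0182, 0.1295] TURN [-0.08, -0.07, -1.91] | mm 130.9 deg 1.9
```

{"op": "step_arm", "data": {"commands": [[38,[0.004,0.018,0.03],[0,0,-1.9]],[38,[0.004,0.018,0.065],[0,0,-1.9]],[38,[0.004,0.018,0.1],[0,0,-1.9]],[38,[0.004,0.018,0.129],[0,0,-1.9]],[38,[0.004,0.018,0.129],[0,0,-1.9]]]}}

```text
t: 18.62
tcp_pos: [454.6, -345.1, 65.0]
ee_rot: [0.866, 0.5, -0.001, -0.005]
force: [-1.3, 1.0, -0.8]
grip_width: 36.1
```

Run:
```python
from box import *
p=optics.snapshot("wrist"); save(p,"w19"); s=st(); W=cloud(p); f=p["frame"].astype(int); r=(W-HNG)@np.c_[XB,YB,ZB]
m=(f.min(2)>150)&(abs(r[...,1])<36)&(abs(r[...,0]+45)<38)&(r[...,2]<-8)
q=W[m]; zt=np.median(q[:,2]); t=q[abs(q[:,2]-zt)<3]; print("z",zt,m.sum(),cv2.minAreaRect(t[:,:2].astype(np.float32)))
R0=R.from_quat(s["ee_rot"]); print(proj(p,R0.apply([0,0,-18.8])+s["tcp_pos"]))
vv,uu=np.where(m); print(uu.min(),uu.max(),vv.min(),vv.max())
# far edge
tt=R0.inv().apply(t-s["tcp_pos"]); print("tool frame extents",np.percentile(tt,[1,99],axis=0).round(1))
plan([457,-347.5,12],toolR(np.radians(60)))
```

```text
t 18.6667 tcp [ 455.6 -346.1   68. ] q [ 8.661e-01  4.999e-01 -7.000e-04 -3.800e-03] F [ 1.  -0.7 -0.1] w 35.6 qpos [-7.650e-01  6.060e-01  1.823e+00  1.000e-03  7.200e-01 -1.813e+00]
z 36.76311419134965 2365 ((456.0730895996094, -347.32366943359375), (21.273204803466797, 43.36176300048828), 60.66490173339844)
[[325.74657234 306.33082541]]
292 341 220 309
tool frame extents [[-11.3 -19.9  29.7]
 [  9.7  22.3  33. ]]
SHIFT [-0.0007, 0.0024, 0.056] TURN [-0.42, -0.15, -0.02] | mm 56.0 deg 0.4
```

View pics/w19.png

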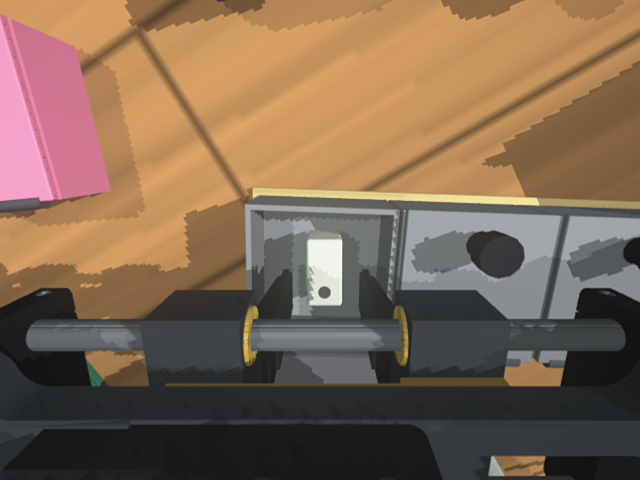

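{"op": "step_arm", "data": {"commands": [[38,[-0.0008,0.0012,0.02],[-0.4,0,-0.4]],[38,[-0.0008,0.0012,0.038],[-0.4,0,-0.4]],[38,[-0.0008,0.0012,0.05],[-0.4,0,-0.4]],[38,[-0.0008,0.0012,0.0545],[-0.4,0,-0.4]],[38,[-0.0008,0.0012,0.0545],[-0.4,0,-0.4]]]}}

```text
t: 19.08
tcp_pos: [456.0, -347.1, 13.7]
ee_rot: [0.864, 0.503, 0.001, -0.001]
force: [-0.3, -0.3, 0.9]
grip_width: 36.4
```

Run:
```python
from box import *
p=optics.snapshot("wrist"); save(p,"w20"); s=st()
plan([456,-347.3,12.5],toolR(np.radians(60.4)))
```

```text
t 19.1333 tcp [ 456.2 -347.3   14.3] q [ 8.643e-01  5.029e-01  1.100e-03 -5.000e-04] F [0.9 0.4 0.7] w 36.0 qpos [-0.767  0.689  1.853  0.004  0.6   -1.825]
SHIFT [-0.0001, -0.0002, 0.0018] TURN [0.02, -0.14, -0.01] | mm 1.8 deg 0.1
```

View pics/w20.png

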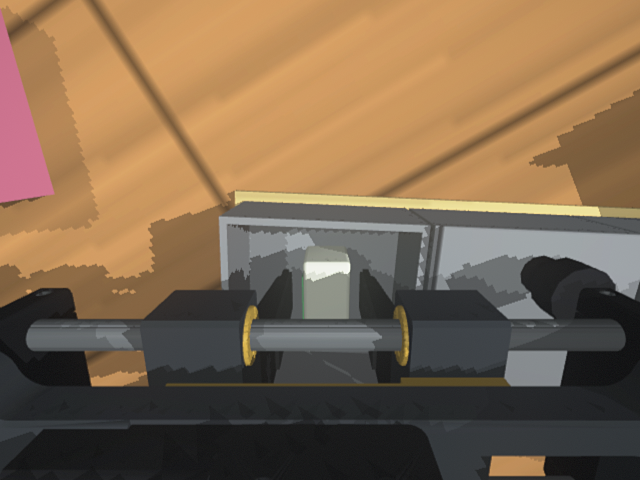

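The logger (column 327) is between the fingers. Closing.

{"op": "step_arm", "data": {"commands": [[0,[0,0,0],[0,0,0]],[0,[0,0,0],[0,0,0]],[0,[0,0,0],[0,0,0]],[0,[0,0,0],[0,0,0]],[0,[0,0,0],[0,0,0]]]}}

```text
t: 19.55
tcp_pos: [456.6, -347.6, 15.2]
ee_rot: [0.864, 0.503, 0.001, 0.0]
force: [-0.8, 1.1, 7.6]
grip_width: 21.8
```

{"op": "step_arm", "data": {"commands": [[0,[0,0,-0.015],[0,0,0]],[0,[0,0,-0.045],[0,0,0]],[0,[0,0,-0.085],[0,0,0]],[0,[0,0,-0.125],[0,0,0]],[0,[0,0,-0.165],[0,0,0]]]}}

```text
t: 19.97
tcp_pos: [455.8, -347.4, 182.2]
ee_rot: [0.864, 0.503, 0.001, -0.0]
force: [0.7, -0.5, -0.9]
grip_width: 22.2
```

Run:
```python
from box import *
p=optics.snapshot("wrist"); save(p,"w21"); s=st(); W=cloud(p)
R0=R.from_quat(s["ee_rot"]); t=R0.inv().apply((W-s["tcp_pos"]).reshape(-1,3)).reshape(W.shape); f=p["frame"].astype(int)
m=(f.min(2)>120)&(abs(t[...,0])<20)&(abs(t[...,1])<40)&(t[...,2]<10)&(t[...,2]>-60); q=t[m]; print(m.sum(),np.percentile(q,[2,50,98],axis=0).round(1))
```

```text
t 20.0167 tcp [ 457.9 -349.3  189.9] q [0.8642 0.503  0.0027 0.0051] F [ 0.8 -1.3  5.7] w 21.9 qpos [-0.767  0.444  1.719  0.003  0.968 -1.823]
3185 [[-10.  -25.1 -15.3]
 [ -0.1 -13.8 -14. ]
 [ 10.1   4.2   6.9]]
```

View pics/w21.png

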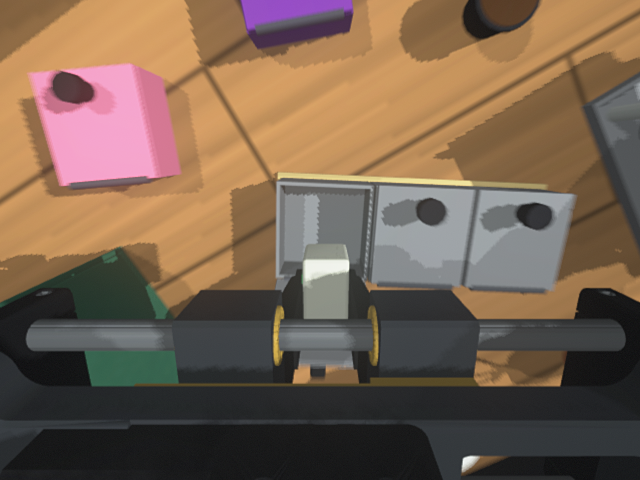

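Run:
```python
from tf2 import *
p=load("w12"); W=cloud(p); Rt=R.from_euler("z",2.33,degrees=True); q=(W-[579.1,8.3,105])@Rt.as_matrix()
for (u,v) in ((229,254),(290,250),(361,252),(422,254),(260,230),(390,230)):
    print((u,v),q[v-2:v+3,u-2:u+3].reshape(-1,3).mean(0).round(1))
s=st(); c=np.array([577.6,8.3,0]) 
tgt=c+Rt.apply([48,0,0]); print("target xy",tgt)
Rg=toolR(np.radians(2.33))
qq=s["qpos"]
for z in (250,119): qq,e=ik(tgt+[0,0,z],Rg,np.r_[qq[:5],-.1]); print(qq.round(2),e)
plan([540,-150,255],Rg); plan(tgt+[0,0,190],Rg)
```

```text
(229, 254) [-57.1  22.6   6.4]
(290, 250) [-21.   24.9   6.3]
(361, 252) [20.9 23.7  6.4]
(422, 254) [56.9 22.5  6.6]
(260, 230) [-38.7  36.7   5.9]
(390, 230) [38.1 36.6  5.7]
t 20.0167 tcp [ 457.9 -349.3  189.9] q [0.8642 0.503  0.0027 0.0051] F [ 0.8 -1.3  5.7] w 21.9 qpos [-0.767  0.444  1.719  0.003  0.968 -1.823]
target xy [625.56031577  10.25143827   0.        ]
[-0.09  0.46  1.51 -0.    1.17 -0.13] 1.1368683772161604e-14
[-0.09  0.6   1.65 -0.    0.89 -0.13] 2.2737367544323207e-14
SHIFT [0.2138, -0.0263, -0.0655] TURN [0.61, -0.31, 58.07] | mm 225.1 deg 58.1
SHIFT [0.3954, -0.0318, -0.0007] TURN [0.61, -0.31, 58.07] | mm 396.7 deg 58.1
```

{"op": "step_arm", "data": {"commands": [[0,[0.02,-0.003,-0.03],[0.1,0,3]],[0,[0.06,-0.008,-0.055],[0.2,-0.1,10]],[0,[0.098,-0.013,-0.066],[0.4,-0.1,17]],[0,[0.136,-0.018,-0.067],[0.5,-0.2,24]],[0,[0.175,-0.022,-0.067],[0.6,-0.3,31]]]}}

```text
t: 20.43
tcp_pos: [521.7, -192.3, 257.9]
ee_rot: [0.965, 0.261, 0.0, 0.002]
force: [0.4, 0.0, -1.0]
grip_width: 21.7
```

Run:
```python
from kin import *
st(); plan([625.5,10.2,250],toolR(np.radians(2.33)))
```

```text
t 20.4333 tcp [ 521.7 -192.3  257.9] q [9.654e-01 2.608e-01 2.000e-04 2.000e-03] F [ 0.4  0.  -1. ] w 21.7 qpos [-0.471  0.349  1.674 -0.003  1.116 -0.997]
SHIFT [0.1916, -0.1228, 0.0073] TURN [0.23, -0.02, 27.9] | mm 227.7 deg 27.9
```

{"op": "step_arm", "data": {"commands": [[0,[0.033,-0.021,0.001],[0,0,6]],[0,[0.066,-0.042,0.003],[0.1,0,12]],[0,[0.1,-0.064,0.004],[0.1,0,18]],[0,[0.133,-0.085,0.005],[0.2,0,24]],[0,[0.162,-0.104,0.006],[0.2,0,27.9]]]}}

```text
t: 20.85
tcp_pos: [610.0, -18.5, 251.3]
ee_rot: [1.0, 0.018, 0.0, 0.0]
force: [0.2, -0.6, -0.2]
grip_width: 21.7
```

Run:
```python
from kin import *
st(); plan([625.5,10.2,200],toolR(np.radians(2.33)))
```

```text
t 20.85 tcp [610.  -18.5 251.3] q [9.998e-01 1.780e-02 3.000e-04 1.000e-04] F [ 0.2 -0.6 -0.2] w 21.7 qpos [-0.139  0.436  1.55  -0.     1.155 -0.174]
SHIFT [0.0165, -0.0282, 0.0513] TURN [0.01, -0.03, -0.29] | mm 60.8 deg 0.3
```

{"op": "step_arm", "data": {"commands": [[0,[0.008,-0.014,0],[0,0,-0.3]],[0,[0.0165,-0.0282,0.01],[0,0,-0.3]],[0,[0.0165,-0.0282,0.03],[0,0,-0.3]],[0,[0.0165,-0.0282,0.05],[0,0,-0.3]],[0,[0.0165,-0.0282,0.05],[0,0,-0.3]]]}}

```text
t: 21.27
tcp_pos: [623.8, 10.3, 197.0]
ee_rot: [1.0, 0.021, -0.003, -0.0]
force: [-1.1, -0.1, -0.8]
grip_width: 21.9
```

Run:
```python
from kin import *
s=st(); p=optics.snapshot("wrist"); save(p,"w22"); s=st(); W=cloud(p)
R0=R.from_quat(s["ee_rot"]); t=R0.inv().apply((W-s["tcp_pos"]).reshape(-1,3)).reshape(W.shape); f=p["frame"].astype(int)
m=(f.min(2)>120)&(abs(t[...,0])<12)&(abs(t[...,1])<40)&(t[...,2]<0)&(t[...,2]>-30); q=t[m]; print(m.sum(),np.percentile(q,[2,50,98],axis=0).round(1))
plan([625.5,10.2,130],toolR(np.radians(2.33)))
```

```text
t 21.2667 tcp [623.8  10.3 197. ] q [ 9.998e-01  2.070e-02 -2.800e-03 -2.000e-04] F [-1.1 -0.1 -0.8] w 21.9 qpos [-0.089  0.509  1.578 -0.     1.06  -0.13 ]
t 21.3167 tcp [624.5  10.  199.2] q [ 9.998e-01  2.050e-02 -1.800e-03 -1.000e-04] F [ 0.   1.1 -0. ] w 21.7 qpos [-0.09   0.507  1.575 -0.     1.063 -0.13 ]
3125 [[ -9.7 -23.  -20.6]
 [  0.4 -11.3 -19.2]
 [ 10.7   6.1  -3. ]]
SHIFT [0.0012, -0.0001, 0.0692] TURN [-0.02, 0.2, 0.02] | mm 69.2 deg 0.2
```

View pics/w22.png

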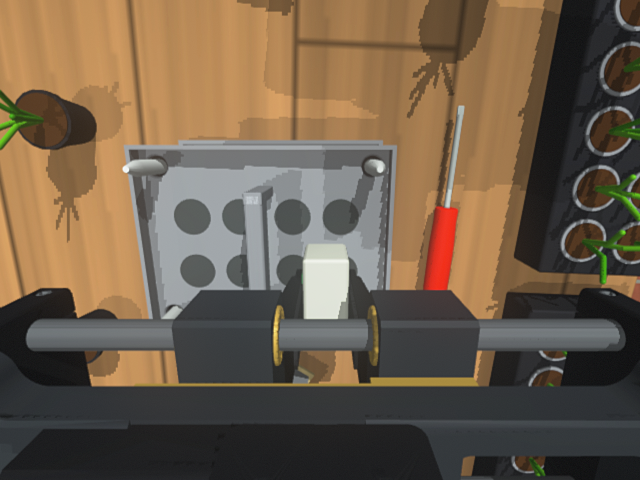

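{"op": "step_arm", "data": {"commands": [[0,[0.001,0,0.02],[0,0.2,0]],[0,[0.001,0,0.04],[0,0.2,0]],[0,[0.001,0,0.058],[0,0.2,0]],[0,[0.001,0,0.07],[0,0.2,0]],[0,[0.001,0,0.07],[0,0.2,0]]]}}

```text
t: 21.73
tcp_pos: [624.7, 9.7, 127.8]
ee_rot: [1.0, 0.02, -0.001, -0.0]
force: [-0.6, 0.7, 0.1]
grip_width: 21.8
```

{"op": "step_arm", "data": {"commands": [[0,[0,0,0],[0,0,0]]]}}

```text
t: 21.82
tcp_pos: [625.1, 9.4, 128.5]
ee_rot: [1.0, 0.02, -0.001, -0.0]
force: [0.9, -0.3, 0.2]
grip_width: 21.8
```

{"op": "step_arm", "data": {"commands": [[0,[0,0,0.002],[0,0,0]],[0,[0,0,0.004],[0,0,0]],[0,[0,0,0.006],[0,0,0]],[0,[0,0,0.0075],[0,0,0]],[0,[0,0,0.0075],[0,0,0]]]}}

```text
t: 22.23
tcp_pos: [625.0, 9.4, 121.0]
ee_rot: [1.0, 0.02, -0.001, -0.0]
force: [1.5, -0.6, 0.3]
grip_width: 21.9
```

Run:
```python
from kin import *
s=st(); p=optics.snapshot("side"); save(p,"side23"); cv2.imwrite("pics/c23.png",cv2.resize(p["frame"][170:310,280:430,::-1],None,fx=4,fy=4))
st()
```

```text
t 22.2333 tcp [625.    9.4 121. ] q [ 9.998e-01  2.010e-02 -1.000e-03 -2.000e-04] F [ 1.5 -0.6  0.3] w 21.9 qpos [-0.091  0.593  1.652  0.     0.898 -0.131]
t 22.2833 tcp [625.1   9.4 121.1] q [ 9.998e-01  2.010e-02 -9.000e-04 -2.000e-04] F [-0.3 -0.2 -0.6] w 22.0 qpos [-0.091  0.593  1.652  0.     0.898 -0.131]
```

View pics/c23.png

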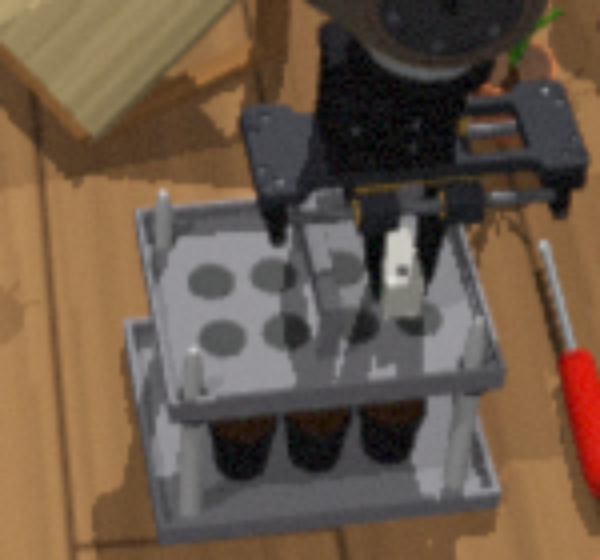

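{"op": "step_arm", "data": {"commands": [[0,[0,0,0.0008],[0,0,0]],[0,[0,0,0.0016],[0,0,0]],[0,[0,0,0.0016],[0,0,0]]]}}

```text
t: 22.53
tcp_pos: [625.0, 9.4, 119.4]
ee_rot: [1.0, 0.02, -0.001, -0.0]
force: [0.5, -0.6, -0.8]
grip_width: 21.6
```

{"op": "step_arm", "data": {"commands": [[0,[0,0,0.0005],[0,0,0]],[0,[0,0,0.001],[0,0,0]],[0,[0,0,0.001],[0,0,0]]]}}

```text
t: 22.78
tcp_pos: [625.0, 9.5, 119.2]
ee_rot: [1.0, 0.02, -0.001, -0.0]
force: [-3.2, 0.4, 7.5]
grip_width: 21.9
```

Contact came at TCP z = 119.2 mm, as predicted, with Fz 7.5 N. Releasing.

{"op": "step_arm", "data": {"commands": [[36,[0,0,-0.0002],[0,0,0]],[36,[0,0,-0.0002],[0,0,0]],[36,[0,0,-0.0002],[0,0,0]],[36,[0,0,-0.0002],[0,0,0]]]}}

```text
t: 23.12
tcp_pos: [625.1, 9.4, 119.3]
ee_rot: [1.0, 0.02, -0.001, -0.0]
force: [0.2, 0.7, 0.3]
grip_width: 34.2
```

{"op": "step_arm", "data": {"commands": [[36,[0,0,0],[0,0,0]],[36,[0,0,-0.015],[0,0,0]],[36,[0,0,-0.04],[0,0,0]],[36,[0,0,-0.08],[0,0,0]],[36,[0,0,-0.12],[0,0,0]]]}}

```text
t: 23.53
tcp_pos: [624.7, 9.4, 239.8]
ee_rot: [1.0, 0.02, -0.002, -0.0]
force: [0.4, 0.6, 0.6]
grip_width: 34.2
```

Run:
```python
from kin import *
s=st(); 
for n in ("wrist","side","scene"):
    p=optics.snapshot(n); save(p,n+"24")
p=load("wrist24"); W=cloud(p); q=(W-[579.1,8.3,105])@R.from_euler("z",2.33,degrees=True).as_matrix()
f=p["frame"].astype(int)
m=(f.min(2)>120)&(abs(q[...,0]-48)<30)&(abs(q[...,1])<40)&(q[...,2]>28)&(q[...,2]<45); t=q[m]; print(m.sum(),np.percentile(t,[2,50,98],axis=0).round(1))
dk=(abs(q[...,2]-6)<3)&(abs(q[...,0])<85)&(abs(q[...,1])<65); A=np.c_[q[dk][:,:2],np.ones(dk.sum())]; print(dk.sum(),np.linalg.lstsq(A,q[dk][:,2],rcond=None)[0].round(4))
c=load("side24")["frame"]; cv2.imwrite("pics/c24.png",cv2.resize(c[160:480,180:560,::-1],None,fx=2,fy=1.85))
```

```text
t 23.5333 tcp [624.7   9.4 239.8] q [ 9.998e-01  2.010e-02 -2.000e-03 -3.000e-04] F [0.4 0.6 0.6] w 34.2 qpos [-0.091  0.469  1.525  0.     1.151 -0.131]
1360 [[ 36.4 -20.4  30.6]
 [ 47.1   2.   35.8]
 [ 57.7  21.7  37.3]]
20897 [ 1.0000e-03 -3.0000e-04  5.9771e+00]
```

View pics/c24.png

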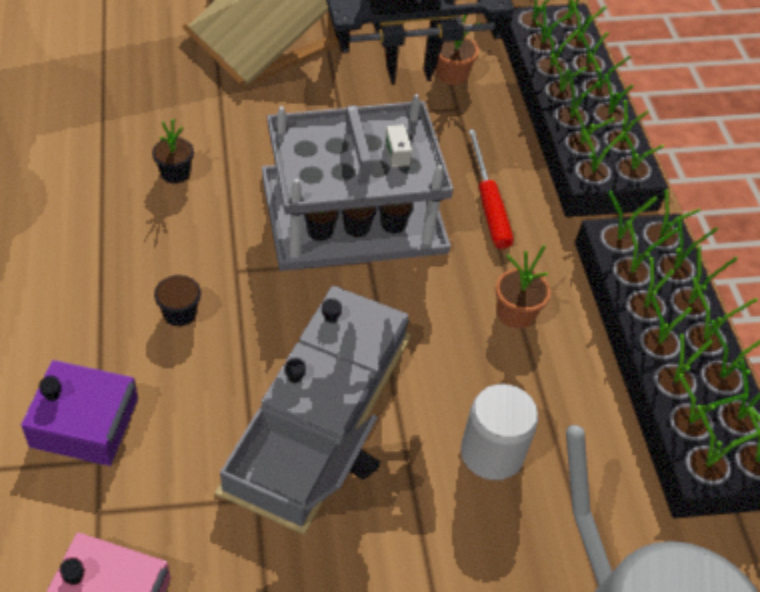

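View pics/wrist24.png

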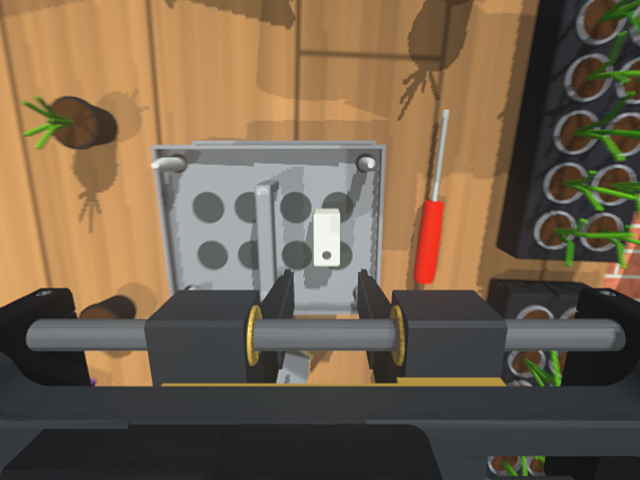

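View pics/scene24.png

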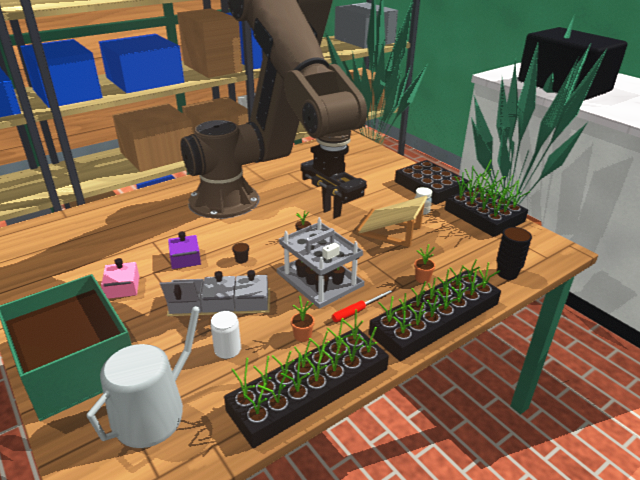

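The final views agree. The logger stands at (327,237) in the wrist picture, all four pins are through, the knob lids are shut and the bystanders look unmoved.

{"op": "step_arm", "data": {"commands": [[36,[0,0,0],[0,0,0]],[36,[0,0,0],[0,0,0]],[36,[0,0,0],[0,0,0]]]}}

```text
t: 23.93
tcp_pos: [625.9, 9.4, 241.2]
ee_rot: [1.0, 0.02, 0.001, 0.0]
force: [-0.9, 1.1, -0.8]
grip_width: 34.2
```

Run:
```python
from kin import *
st(); print(job.sign_off())
```

```text
t 23.9333 tcp [625.9   9.4 241.2] q [0.9998 0.0202 0.0011 0.    ] F [-0.9  1.1 -0.8] w 34.2 qpos [-0.091  0.468  1.525  0.     1.147 -0.131]
the job is handed in; nothing more can be done
None
```

I carried out the whole task and handed the job in at about 24 s; no verdict is reported.

**What I did:** I lifted the tray off the rest square to the slope and lowered it onto the four posts until the wrist force showed contact, then let go. I raised the bar-grip lid to about 60° by its grip and pushed it past upright from inside. Then I took out the logger and set it on the tray's deck, right of the handle. The straight-on grasp of the tray handle hit joint 5's lower limit, so I gripped it with the tool tilted 12° sideways.

**Last checks:**
- **Tray:** the underside measured 105.0 mm at release. The deck is level within about 0.001 rad, the centre was within 0.2 mm of the stand's by the wrist camera, and the pins are up through the holes.
- **Logger:** it is upright, its top is about 36 mm above the tray's underside as expected, and its centre is at about (47, 1) mm in the tray frame.
- **Everything else:** both knob lids are shut, and by eye none of the bystanders has moved. I did not measure the bystanders' positions.

**Disagreements:** The three cameras differed by up to about 2 mm on where the stand was. I lined the tray up with the pin tips seen through its own holes in the wrist picture, and it seated without jamming.

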